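# Take the blade grid out of the dicer and rack it

## Robot

A 6-joint arm with a two-finger parallel gripper is mounted at the origin on the work surface. World frame = base frame: x ahead of the robot, y to its left, z up, the work surface at z = 0. Lengths are in m, angles in rad, forces in N, time in s.
With the tool pointing down it reaches from about 0.35 to 0.775 m from the base axis. Payload 7.3 kg.
Tool frame: the origin (TCP) lies at the very end of the fingers, on their centre line; the grasp point (between the pads) lies 19 mm behind it; z points along the fingers, y is the direction in which the jaws open and shut (so a half turn about z gives the same grasp; the last joint's range is limited). The gripper opens to 92 mm and grips with 3 to 60 N. Pads are 19 mm wide; open, the fingers measure 130 mm over their backs; the gripper's body (75 mm by 190 mm) begins 47 mm behind the grasp point.
Start: joints at [1.185, 0.342, 1.524, -0, 1.275, -0.146], TCP at [0.125, 0.51, 0.198] pointing down, gripper open.
Joint ranges: [-2.53, 2.53], [-0.77, 2.02], [0.04, 2.7], [-1, 4.14], [0.28, 2.66], [-3.11, 3.11]. Speed limits (rad/s): [2.57, 2.57, 3.14, 3.14, 3.14, 3.14].

## Interface

Orientations are given as a unit quaternion [x, y, z, w].
In Python, from station import status, cams, order gives the robot as it stands.
- The arm moves only by the tool drive_tool, never from a script. Its argument "commands" is a list that holds one entry, the list of rows, each a list of 7 numbers: the shift along the tool's x, y, z in m, then the turn, a rotation vector about the tool's x, y, z in degrees, then the closure, from 0 (fully open) to 1 (shut). A call has 1 to 20 rows; each row is the pose to reach, as a shift and turn from the pose commanded when the call began, along the tool's axes at that moment; what a row does not reach only later rows make up. A row lasts 1/12 s, in which the tool goes at most 41.7 mm and 7.16 degrees, less where a joint would pass 70% of its speed; a pose out of reach is approached as far as the arm can. A call with a gripper value outside its range is refused whole. The fingers move at their own pace and stop on an object; the grip force is fixed at half the most. Time passes only in rows, so rows that repeat a pose let the fingers close. It gives the time, the measured TCP pose, the force and the opening at its end, in the units of the state.
- status.read_state(): the state, without advancing time (a new reading comes with each control period).
- cams.capture(name): name is "scene" or "top" or "wrist"; returns a dict with "image" (420x560x3 uint8, blue, green, red), "depth" (420x560 float32, m along the optical axis (not along the pixel's ray), 0 where there is no reading), "mtx" (3x3 intrinsics, pixels), "world_to_cam" (4x4, takes a point from world to camera coordinates). Camera axes: x right, y down, z forward; pixel columns grow to the right and rows downward; lengths in m; the calibration is good to about 2 mm. A picture is of the moment at which its call begins.
- order.finish_job(): hands the job in, once; it reports no verdict.
The state is a dict: "clock": time; "joint_positions": joint angles; "joint_velocities": joint speeds; "joint_efforts": joint torques, N m; "eef_pos": TCP position; "tool_rot": TCP orientation; "force": force on the tool from outside, world axes, zero at the start; "torque": the same for the moment, N m; "gripper_width": finger opening in m.
Only numpy, scipy, OpenCV 4.12 (cv2) and the standard library are available. Lean on these libraries where they do the work, as an engineer would, in place of code of your own. Each camera call takes 0.05 s, during which the arm holds its last target. There are 200 camera calls.

## Task

The pumpkin is diced: swing the dicer's lid up and over past vertical so that it stays open, and lift out the blade insert. Lay the insert flat on the chopping board and let go, so that you can take it again by its tail handle, and slide it fully home on the upper runners of the blade rack with its tail sticking out of the rack's open front. Leave everything else on the table where it is.

Things in the scene. Friction and masses are not known exactly. Their poses are not given: they have to be found in the camera images.
- dicer: Push dicer with a white body, fixed to the table, 240 (x) x 92 (y) x 78 mm high. Origin: centre of its underside on the table; +x points to its hinge end, -x to its front, z up. The blade insert lies level in a seat in its top, tail to the front, under the lid
- seat (a point): Where the insert's origin rests in the dicer: at (5, 0, 54) mm of the dicer. The dicer's side walls are cut down to 40 mm height over x = -27 to +37 mm, so fingers can take the insert across its 64 mm width at its middle; corner posts 2 mm clear of it locate it. The tail lies sunk in a channel 32 mm wide in the 78 mm high front deck: no room for fingers there. Raised 30 mm, the insert is clear
- lid (a joint): Angle of the dicer's lid about its hinge: 0 closed (level), 1.57 vertical, 1.95 its stop. It is free-swinging (0.35 kg, no spring): below about 1.4 it falls shut, beyond about 1.6 it falls open against the stop and stays
- lid_hinge (a point): Point on the lid's hinge axis, midway across the dicer, 85 mm above the table, at (105, 0, 85) mm of the dicer. The axis runs along the dicer's y; the lid's front rises and swings over towards the dicer's +x
- lid_bar (a point): Middle of the lid's round handle bar (12 mm thick, 72 mm long, parallel to the hinge axis), centre line 218 mm from the hinge axis; lid closed, it is at (-112, 0, 110) mm of the dicer. The bar ends a steel bail: 46 mm of open space lies between it and the lid panel (10 mm thick, 86 mm wide), 26 mm of air between it and the front deck below
- insert: Blade insert, 0.1 to 0.2 kg: a steel frame 100 (x) x 64 (y) x 16 mm high with an open grid of blades inside rails 10 mm wide, and a black tail handle at its -x end. Origin: centre of the frame's underside; z up
- insert_tail (a point): Centre of the insert's tail handle, a block 46 (x) x 26 (y) x 17 mm, at (-73, 0, 11.5) mm of the insert: it spans 3 to 20 mm above the frame's underside
- board: Wooden chopping board fixed to the table, 260 (x) x 180 (y) x 15 mm, between dicer and rack. Origin: centre of its underside (the board's top is 15 mm higher). Its half with x below +30 mm is free; a pumpkin slice and a carving tool lie on the rest
- rack: Steel runner rack for two inserts one above the other, fixed to the table, 110 (x) x 78 (y) x 87 mm high, foot flanges 134 x 104 mm. Origin: on the table under the middle of its open front, which faces -x; the rack lies on the +x side. Side panels 72 mm apart inside, with runner ledges 12 mm wide that carry an insert's side rails. No room for fingers round a frame inside it
- rack_home (a point): Where the insert's origin is when fully home on the upper runners, tail out at the front: at (56, 0, 60) mm of the rack. The upper runners' tops are at 60 mm, the flanges above them at 84 mm: an opening 72 wide x 24 mm high for a frame of 64 x 16 mm, from the rack's front 56 mm before this point to the back stop 50 mm beyond it (where the frame's far end touches)
- stored: Another insert of the same size with a one-way grid, already on the rack's lower runners (top at 18 mm), its tail sticking out below where the first insert's tail will be. Origin: centre of its frame's underside. To be left
- wedge_a: Pumpkin slice on the far half of the board, about 75 x 35 x 24 mm. Origin on its underside. To be left
- wedge_b: Smaller pumpkin slice on the table beyond the board, about 65 x 35 x 24 mm. To be left
- carver_a: Grey carving tool lying on the far half of the board, 170 mm long, 21 mm thick. Origin under the middle of its handle. To be left
- carver_b: Grey carving tool lying on the table beyond the board, 170 mm long, 21 mm thick. To be left
- pumpkin: Half pumpkin, cut side down, 156 mm across, 64 mm high, beyond the board. To be left
- bowl: Empty steel bowl, 150 mm across, 55 mm high, on the table beyond the task's things, to the left (+y). To be left
- brush: Brush with a wooden handle, 200 mm long, on the table beyond the task's things, to the right (-y). To be left
Mind the look-alikes: they are no part of the job. Leave any purple look-alike of the rack alone.

How it is judged:
On the way, in this order (a step that is already met when the one before it is completed fails the run):
1. the lid is swung open past vertical (beyond 1.7 rad) (value of joint lid above 1.7 rad), for 0.3 s.
2. the insert lies flat on the chopping board, let go (contact force between insert and board above 0.3 N and contact force between insert and the fingers below 0.05 N and angle between insert's own z axis and vertical below 0.1 rad and linear speed of insert below 0.03 m/s), for 0.2 s.
At the end, for the whole second after the job is handed in: The dicer's lid stays open past vertical (beyond 1.7 rad); the insert rests flat on the rack's upper runners, pushed home to within 7 mm of the back stop, tail out at the front, let go and at rest (value of joint lid above 1.7 rad and x of insert in the frame of rack_home between -0.007 and 0.005 m and y of insert in the frame of rack_home between -0.008 and 0.008 m and z of insert in the frame of rack_home between -0.004 and 0.004 m and x of insert_tail in the frame of rack_home below -0.06 m and angle between insert's own z axis and vertical below 0.08 rad and linear speed of insert below 0.02 m/s); the robot touches nothing.
It fails at once if the stored insert is moved more than 20 mm (distance of stored from where it was at the start of the episode above 0.02 m).
It fails at once if something else on the table is moved more than 30 mm (distance of any of wedge_a, wedge_b, carver_a, carver_b, pumpkin, bowl, brush from where it was at the start of the episode above 0.03 m).
It also fails if it takes over 72 s, if anything falls off the work surface, if the arm or the gripper's body presses on something with over 40 N, if the wrist force passes 120 N, or if a joint passes its speed limit or range.

## Working session

There is one attempt and no reset: what is moved stays moved. The work goes in short steps, Python scripts to look and compute and a tool call to move; the robot and the scene stay as the last step left them, time stands still between calls to the robot, and variables do not carry over. Pictures are saved under pics/ and viewed, about 8 in all and at most 12, crops included, and the job is handed in when it is done.

Besides the shell and the picture viewer there is one more tool, called after "Call:" as name([rows], argument=value, ...), one row to a line, values as JSON. drive_tool: Moves the arm, as the interface text tells. Its arguments: {"type":"object","properties":{"commands":{"type":"array","items":{"type":"array","items":{"type":"array","items":{"type":"number"}}}}},"required":["commands"]}

```bash
ls; mkdir -p pics; cat > h.py <<'E'
import numpy as np, cv2
from scipy.spatial.transform import Rotation as R
from station import status, cams, order
def cap(n):
    c=cams.capture(n); return c
def cloud(c):
    d=c["depth"]; K=c["mtx"]; v,u=np.mgrid[:d.shape[0],:d.shape[1]]
    p=np.stack([(u-K[0,2])/K[0,0]*d,(v-K[1,2])/K[1,1]*d,d],-1)
    T=np.linalg.inv(c["world_to_cam"]); return p@T[:3,:3].T+T[:3,3]
def ray(c,u,v,z):
    T=np.linalg.inv(c["world_to_cam"]);K=c["mtx"]
    d=T[:3,:3]@np.array([(u-K[0,2])/K[0,0],(v-K[1,2])/K[1,1],1]); o=T[:3,3]
    return o+d*(z-o[2])/d[2]
def proj(c,p):
    q=c["world_to_cam"]@np.append(p,1); q=c["mtx"]@q[:3]; return q[:2]/q[2]
def st():
    s=status.read_state(); print({k:np.round(s[k],4).tolist() for k in s}); return s
E
python3 - <<'E'
from h import *
st()
ims=[]
for n in("top","scene"):
    c=cap(n); cv2.imwrite(f"pics/{n}0.png",c["image"]); np.savez(f"{n}0.npz",**c)
    print(n,np.round(np.linalg.inv(c["world_to_cam"]),3).tolist())
E
```

```text
pics
{'clock': 0.0, 'joint_positions': [1.185, 0.3427, 1.525, 0.0, 1.2754, -0.146], 'joint_velocities': [0.0005, -0.0002, 0.0002, -0.0017, -0.0015, -0.0014], 'joint_efforts': [-0.0003, -43.1247, -24.4208, 0.0716, 0.0563, -0.0001], 'eef_pos': [0.1245, 0.5096, 0.1975], 'tool_rot': [0.1196, 0.9928, -0.0007, -0.0002], 'force': [-0.1552, -0.0864, -0.5632], 'torque': [-0.0315, 0.063, -0.0109], 'gripper_width': 0.0919}
top [[0.009, -0.982, 0.187, 0.274], [-1.0, -0.011, -0.013, -0.043], [0.015, -0.186, -0.982, 1.097], [0.0, 0.0, 0.0, 1.0]]
scene [[0.87, 0.318, -0.377, 0.883], [0.493, -0.55, 0.674, -0.794], [0.007, -0.772, -0.635, 0.828], [0.0, 0.0, 0.0, 1.0]]
```

View pics/top0.png

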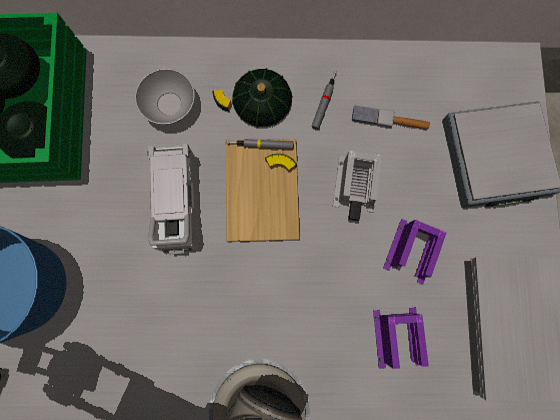

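View pics/scene0.png

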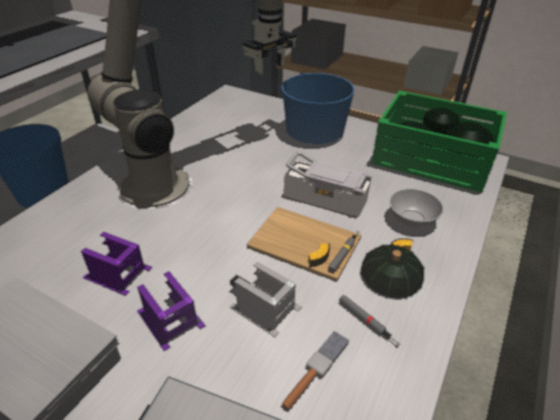

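Top view: the dicer is at (171,198) with its bail towards the bottom edge (-x world) at about (175,245). The board is at (262,190) and the grey rack at (358,180), open side down, with the stored tail at (354,211). Rack look-alikes: purple at (415,250) and (400,337). The grey one fits the description. I'll check it in an enlarged crop and measure.

```bash
python3 - <<'E'
from h import *
c=dict(np.load("top0.npz")); P=cloud(c); im=c["image"]
a=cv2.resize(im[135:260,135:215],None,fx=4.6,fy=4.6,interpolation=cv2.INTER_CUBIC); b=cv2.resize(im[135:260,310:390],None,fx=4.6,fy=4.6,interpolation=cv2.INTER_CUBIC)
cv2.imwrite("pics/crop1.png",np.hstack([a,b]))
hsv=cv2.cvtColor(im,cv2.COLOR_BGR2HSV)
def rect(m,name):
    q=P[m][:,:2].astype(np.float32); r=cv2.minAreaRect(q); print(name,len(q),np.round(r[0],4),np.round(r[1],4),round(r[2],2), 'z',np.round(np.percentile(P[m][:,2],[2,50,98]),4))
def box(u0,u1,v0,v1):
    m=np.zeros(im.shape[:2],bool); m[v0:v1,u0:u1]=1; return m
z=P[...,2]
rect(box(220,305,135,245)&(hsv[...,1]>70)&(hsv[...,0]<22)&(abs(z-.015)<.004),'board')
D=box(140,210,135,262)
rect(D&(z>.07)&(z<.083),'deck78')
rect(D&(z>.086),'lid')
rect(D&(z>.05),'dicer')
B=box(325,390,140,225)
rect(B&(z>.03)&(z<.095),'rack')
rect(B&(z>.075)&(z<.095),'racktop')
dk=B&(hsv[...,2]<60)
rect(dk&(z>.02),'tail')
print(z[240:250,175],z[160:225:8,358])
E
```

```text
board 6006 [0.5262 0.0009] [0.2608 0.1796] 2.14 z [0.0119 0.0158 0.0187]
deck78 806 [0.4922 0.2105] [0.2413 0.0919] 4.8 z [0.0706 0.0775 0.0818]
lid 3228 [0.4126 0.1564] [0.4486 0.1849] 32.72 z [0.0909 0.0984 0.1176]
dicer 4269 [0.4113 0.1587] [0.4485 0.1911] 32.61 z [0.0593 0.0967 0.1171]
rack 1579 [ 0.5238 -0.2347] [0.079  0.1548] 82.07 z [0.0311 0.0637 0.091 ]
racktop 758 [ 0.5448 -0.2376] [0.0788 0.1112] 82.32 z [0.08   0.0878 0.0914]
tail 513 [ 0.5231 -0.2338] [0.0777 0.1534] 82.83 z [0.0226 0.0378 0.0755]
[0.11783113 0.11524388 0.11346869 0.11619527 0.08030844 0.0776921
 0.07978689 0.06836017 0.04866315 0.04546016] [0.0359708  0.00356358 0.02926209 0.00077107 0.02581155 0.03737918
 0.04077371 0.03777031 0.00197778]
```

View pics/crop1.png

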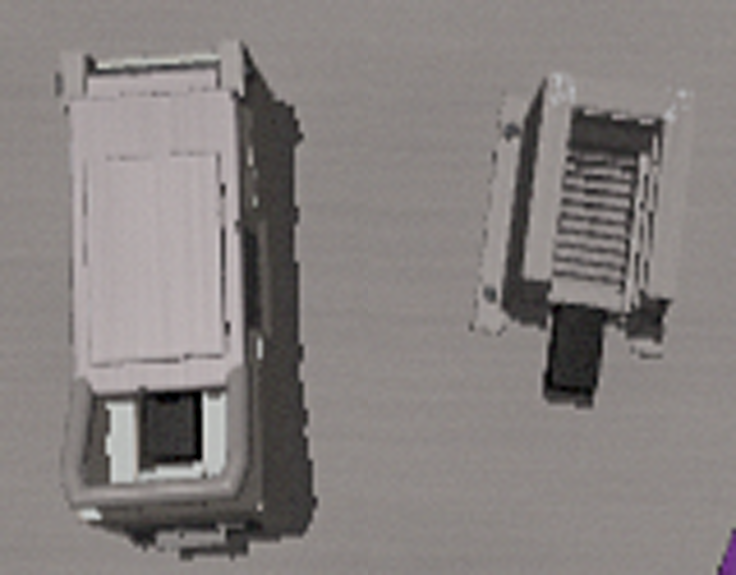

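```bash
cat >> h.py <<'E'
def Rot(a,tilt=0):  # tool down, jaw axis y at world yaw a (deg); tilt: fingers lean along +jaw
    y=np.array([np.cos(np.radians(a)),np.sin(np.radians(a)),0]); z=np.array([0,0,-1.]); x=np.cross(y,z)
    return R.from_matrix(np.c_[x,y,z])*R.from_rotvec([np.radians(-tilt),0,0])
def rel(p,Rt,p0=None,R0=None):
    s=status.read_state()
    p0=np.array(s["eef_pos"]) if p0 is None else p0; R0=R.from_quat(s["tool_rot"]) if R0 is None else R0
    d=R0.inv().apply(np.array(p)-p0); w=(R0.inv()*Rt).as_rotvec(degrees=True)
    print(np.round(d,4).tolist(),np.round(w,2).tolist())
DC=np.array([.4922,.2105,0]);DY=4.8; BC=np.array([.5262,.0009,0]);BY=2.14
RY=-7.7; RC=np.array([.4903,-.2302,0])
def fr(o,yaw,p): return o+R.from_euler('z',yaw,degrees=True).apply(p)
def inv(o,yaw,P): return R.from_euler('z',-yaw,degrees=True).apply(P-o)
E
python3 - <<'E'
from h import *
c=dict(np.load("top0.npz")); P=cloud(c); z=P[...,2]; hsv=cv2.cvtColor(c["image"],cv2.COLOR_BGR2HSV)
Q=inv(DC,DY,P.reshape(-1,3)); m=(Q[:,2]>.1)&(Q[:,2]<.13)&(abs(Q[:,1])<.03)&(Q[:,0]<-.09)&(Q[:,0]>-.14)
print('bar',np.round(np.percentile(Q[m],[2,50,98],axis=0),4))
b=(hsv[...,0]>95)&(hsv[...,0]<120)&(hsv[...,1]>100)&(z>.02); q=P[b]; print('bucket',np.round(np.percentile(q,[2,50,98],axis=0),3), np.round(q[q[:,1].argmin()],3))
c=dict(np.load("scene0.npz")); P=cloud(c); hsv=cv2.cvtColor(c["image"],cv2.COLOR_BGR2HSV);z=P[...,2]
b=(hsv[...,0]>95)&(hsv[...,0]<120)&(hsv[...,1]>100)&(z>.02)&(P[...,0]>.0); q=P[b]; print('bucket',np.round(np.percentile(q,[2,50,98],axis=0),3))
print('tcp px',proj(c,[.1245,.5096,.1975]))
bar=fr(DC,DY,[-.112,0,.11]);print(bar); rel([bar[0],bar[1],.2],Rot(DY))
E
```

```text
bar [[-0.1182 -0.0288  0.1102]
 [-0.1131  0.0002  0.1157]
 [-0.1067  0.029   0.1191]]
bucket [[ 0.174 -0.008  0.023]
 [ 0.286  0.47   0.11 ]
 [ 0.748  0.602  0.174]] [ 0.5   -0.644  0.039]
bucket [[0.161 0.45  0.064]
 [0.264 0.653 0.132]
 [0.405 0.703 0.171]]
tcp px [269.82595028  77.0311562 ]
[0.3805928  0.20112808 0.11      ]
[-0.322, -0.2389, -0.0022] [-0.07, 0.04, 71.46]
```

Call:
drive_tool([
  [[0, 0, -0.06, 0, 0, 0, 0], [0, 0, -0.06, 0, 0, 0, 0], [-0.08, -0.06, -0.06, 0, 0, 10, 0], [-0.322, -0.239, -0.06, 0, 0, 71.5, 0], [-0.322, -0.239, -0.06, 0, 0, 71.5, 0], [-0.322, -0.239, -0.06, 0, 0, 71.5, 0], [-0.322, -0.239, -0.06, 0, 0, 71.5, 0], [-0.322, -0.239, -0.06, 0, 0, 71.5, 0], [-0.322, -0.239, -0.06, 0, 0, 71.5, 0], [-0.322, -0.239, -0.06, 0, 0, 71.5, 0], [-0.322, -0.239, -0.06, 0, 0, 71.5, 0], [-0.322, -0.239, -0.06, 0, 0, 71.5, 0], [-0.322, -0.239, -0.06, 0, 0, 71.5, 0], [-0.322, -0.239, -0.03, 0, 0, 71.5, 0], [-0.322, -0.239, 0, 0, 0, 71.5, 0], [-0.322, -0.239, 0, 0, 0, 71.5, 0], [-0.322, -0.239, 0, 0, 0, 71.5, 0]],
])

```text
clock: 1.52
eef_pos: [0.3795, 0.2014, 0.1975]
tool_rot: [0.677, 0.736, -0.002, -0.001]
force: [0.0, -0.6, 0.9]
gripper_width: 0.0919
```

Call:
drive_tool([
  [[0, 0, 0, 0, 0, 0, 0.55], [0, 0, 0, 0, 0, 0, 0.55], [0, 0, 0, 0, 0, 0, 0.55], [0.001, 0, 0.03, 0, 0, 0, 0.55], [0.001, 0, 0.06, 0, 0, 0, 0.55], [0.001, 0, 0.08, 0, 0, 0, 0.55], [0.001, 0, 0.095, 0, 0, 0, 0.55], [0.001, 0, 0.107, 0, 0, 0, 0.55], [0.001, 0, 0.107, 0, 0, 0, 0.55]],
])

```text
clock: 2.27
eef_pos: [0.3798, 0.2022, 0.09]
tool_rot: [0.677, 0.736, -0.001, -0.001]
force: [0.4, -0.3, -0.4]
gripper_width: 0.0417
```

```bash
python3 - <<'E'
from h import *
st(); c=cap("scene"); cv2.imwrite("pics/s2.png",cv2.resize(c["image"][60:260,220:440],None,fx=3,fy=3))
E
```

```text
{'clock': 2.2667, 'joint_positions': [0.3107, 0.3059, 1.9231, 0.0001, 0.9153, 0.2272], 'joint_velocities': [-0.0009, -0.0345, -0.0409, -0.0012, 0.0575, 0.0002], 'joint_efforts': [-0.0136, -35.3164, -19.0788, 0.0777, -0.552, 0.0037], 'eef_pos': [0.3798, 0.2022, 0.09], 'tool_rot': [0.677, 0.736, -0.0011, -0.0007], 'force': [0.4008, -0.2893, -0.3505], 'torque': [-0.0695, 0.0516, -0.0537], 'gripper_width': 0.0417}
```

View pics/s2.png

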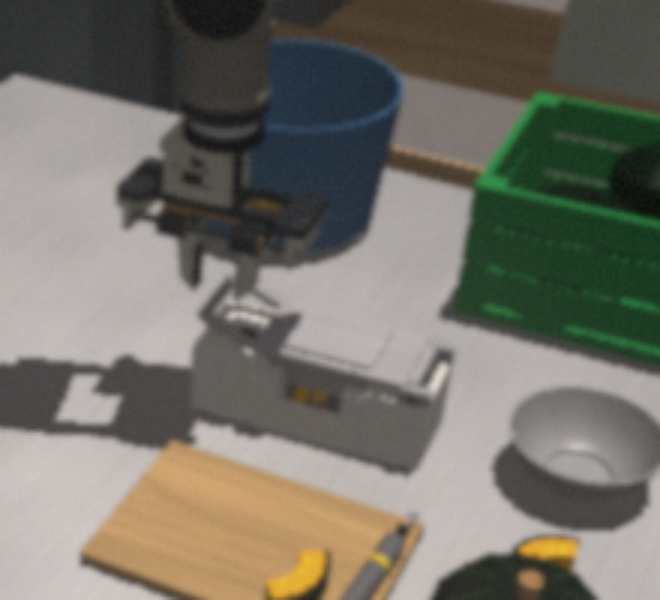

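Call:
drive_tool([
  [[0.0, 0, 0, 0, 0, 0, 1], [0.0, 0, 0, 0, 0, 0, 1], [0.0, 0, 0, 0, 0, 0, 1], [0.0, 0, 0, 0, 0, 0, 1], [0.0, 0, 0, 0, 0, 0, 1]],
])

```text
clock: 2.73
eef_pos: [0.3809, 0.2025, 0.0916]
tool_rot: [0.677, 0.736, 0.001, 0.0]
force: [-0.3, 0.0, -0.4]
gripper_width: 0.013
```

```bash
python3 - <<'E'
from h import *
s=st()
p=np.array(s["eef_pos"]); Q=inv(DC,DY,p); print('tcp in dicer',np.round(Q,4))
bx,bz=-.112,.110; ph=np.arctan2(.025,.217); r=np.hypot(.025,.217)
T0=None
for k in range(0,41,1):
    th=1.93*(k/40); t=np.radians(25)*min(1,k/40)
    b=np.array([.105-r*np.cos(th+ph),.085+r*np.sin(th+ph)])
    # tcp offset along tool z (y=sin t, z=-cos t)
    o=.019*np.array([np.sin(t),-np.cos(t)])
    q=b+o
    if k%20==0 and k<40: q0=q;t0=t
    d=q-q0; # into tool axes at t0
    y=d[0]*np.cos(t0)+d[1]*np.sin(t0); z=d[0]*np.sin(t0)-d[1]*np.cos(t0)
    print(k,round(th,2),[0,round(y,3),round(z,3),round(-np.degrees(t-t0),1),0,0,1])
E
```

```text
{'clock': 2.7333, 'joint_positions': [0.3105, 0.3031, 1.9213, 0.0001, 0.9161, 0.2273], 'joint_velocities': [-0.0014, 0.005, 0.0033, -0.0004, -0.0034, 0.0012], 'joint_efforts': [0.0055, -35.7859, -19.1773, 0.0701, 0.0146, 0.0002], 'eef_pos': [0.3809, 0.2025, 0.0916], 'tool_rot': [0.6771, 0.7359, 0.0005, 0.0003], 'force': [-0.2785, 0.0358, -0.4105], 'torque': [-0.1236, 0.0253, -0.0004], 'gripper_width': 0.013}
tcp in dicer [-0.1116  0.0013  0.0916]
0 0.0 [0, np.float64(0.0), np.float64(0.0), np.float64(-0.0), 0, 0, 1]
1 0.05 [0, np.float64(0.002), np.float64(-0.01), np.float64(-0.6), 0, 0, 1]
2 0.1 [0, np.float64(0.004), np.float64(-0.021), np.float64(-1.3), 0, 0, 1]
3 0.14 [0, np.float64(0.006), np.float64(-0.031), np.float64(-1.9), 0, 0, 1]
4 0.19 [0, np.float64(0.01), np.float64(-0.041), np.float64(-2.5), 0, 0, 1]
5 0.24 [0, np.float64(0.013), np.float64(-0.051), np.float64(-3.1), 0, 0, 1]
6 0.29 [0, np.float64(0.017), np.float64(-0.061), np.float64(-3.7), 0, 0, 1]
7 0.34 [0, np.float64(0.022), np.float64(-0.071), np.float64(-4.4), 0, 0, 1]
8 0.39 [0, np.float64(0.027), np.float64(-
[... 1816 characters left out ...]
1]
32 1.54 [0, np.float64(0.127), np.float64(0.002), np.float64(-7.5), 0, 0, 1]
33 1.59 [0, np.float64(0.137), np.float64(0.005), np.float64(-8.1), 0, 0, 1]
34 1.64 [0, np.float64(0.147), np.float64(0.009), np.float64(-8.7), 0, 0, 1]
35 1.69 [0, np.float64(0.157), np.float64(0.013), np.float64(-9.4), 0, 0, 1]
36 1.74 [0, np.float64(0.167), np.float64(0.018), np.float64(-10.0), 0, 0, 1]
37 1.79 [0, np.float64(0.176), np.float64(0.023), np.float64(-10.6), 0, 0, 1]
38 1.83 [0, np.float64(0.185), np.float64(0.029), np.float64(-11.2), 0, 0, 1]
39 1.88 [0, np.float64(0.194), np.float64(0.035), np.float64(-11.9), 0, 0, 1]
40 1.93 [0, np.float64(0.202), np.float64(0.042), np.float64(-12.5), 0, 0, 1]
```

Call:
drive_tool([
  [[0, 0.002, -0.01, -0.6, 0, 0, 1], [0, 0.004, -0.021, -1.3, 0, 0, 1], [0, 0.006, -0.031, -1.9, 0, 0, 1], [0, 0.01, -0.041, -2.5, 0, 0, 1], [0, 0.013, -0.051, -3.1, 0, 0, 1], [0, 0.017, -0.061, -3.7, 0, 0, 1], [0, 0.022, -0.071, -4.4, 0, 0, 1], [0, 0.027, -0.08, -5, 0, 0, 1], [0, 0.033, -0.089, -5.6, 0, 0, 1], [0, 0.038, -0.098, -6.2, 0, 0, 1], [0, 0.045, -0.107, -6.9, 0, 0, 1], [0, 0.052, -0.115, -7.5, 0, 0, 1], [0, 0.059, -0.123, -8.1, 0, 0, 1], [0, 0.066, -0.13, -8.8, 0, 0, 1], [0, 0.074, -0.138, -9.4, 0, 0, 1], [0, 0.082, -0.145, -10, 0, 0, 1], [0, 0.091, -0.151, -10.6, 0, 0, 1], [0, 0.1, -0.157, -11.2, 0, 0, 1], [0, 0.109, -0.163, -11.9, 0, 0, 1], [0, 0.118, -0.168, -12.5, 0, 0, 1]],
])

```text
clock: 4.4
eef_pos: [0.4992, 0.2122, 0.2597]
tool_rot: [0.673, 0.731, 0.081, 0.074]
force: [0.1, 0.1, -0.4]
gripper_width: 0.0003
```

```bash
python3 - <<'E'
from h import *
s=st(); print(inv(DC,DY,np.array(s["eef_pos"])), 'expect .006 0 .259')
print(R.from_quat(s["tool_rot"]).as_matrix()[:,2])
E
```

```text
{'clock': 4.4, 'joint_positions': [0.2894, 0.2033, 1.5665, -0.0486, 1.1574, 0.2211], 'joint_velocities': [-0.029, 0.0851, -0.2445, -0.0197, 0.0392, -0.0283], 'joint_efforts': [0.1347, -38.0949, -25.7056, -0.1, -0.995, 0.0568], 'eef_pos': [0.4992, 0.2122, 0.2597], 'tool_rot': [0.6731, 0.7314, 0.0806, 0.0741], 'force': [0.15, 0.1018, -0.3542], 'torque': [-0.1404, 0.1722, 0.0014], 'gripper_width': 0.0003}
[0.00707004 0.00113004 0.2596675 ] expect .006 0 .259
[ 0.21681555  0.01810706 -0.97604465]
```

```bash
python3 - <<'E'
from h import *
c=cap("scene"); P=cloud(c); cv2.imwrite("pics/s3.png",cv2.resize(c["image"][60:260,220:440],None,fx=3,fy=3))
Q=inv(DC,DY,P.reshape(-1,3)); m=(abs(Q[:,1])<.04)&(Q[:,0]<-.09)&(Q[:,0]>-.14)&(Q[:,2]>.085)
print(m.sum(), np.round(np.percentile(Q[m],[2,50,98],axis=0),4))
E
```

```text
314 [[-0.1142 -0.0387  0.1086]
 [-0.0996 -0.0148  0.3526]
 [-0.0903  0.0383  0.3782]]
```

View pics/s3.png

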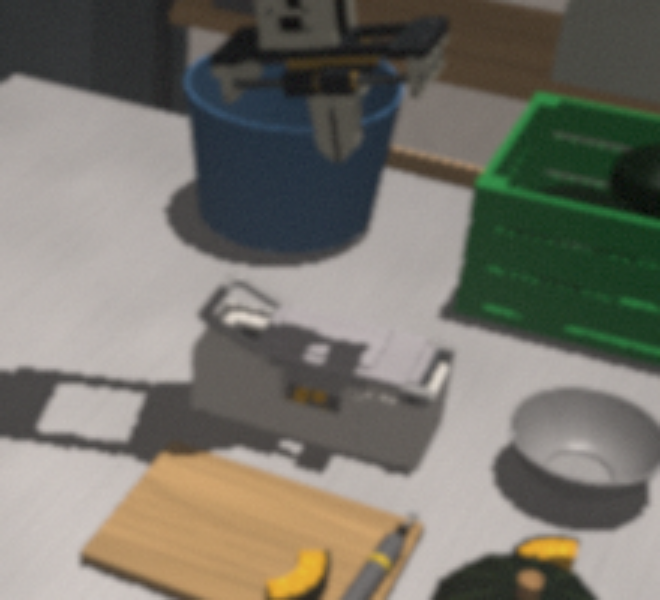

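The lid is still closed: the lift began before the grip had settled. I'll go back and grip longer.

```bash
python3 - <<'E'
from h import *
b=fr(DC,DY,[-.112,.0,.11]); rel([b[0],b[1],.16],Rot(DY)); rel([b[0],b[1],.089],Rot(DY))
E
```

```text
[-0.0013, -0.1399, 0.0715] [12.74, -0.02, -0.06]
[-0.0013, -0.1555, 0.1408] [12.74, -0.02, -0.06]
```

Call:
drive_tool([
  [[-0.001, -0.07, 0.035, 6, 0, 0, 0.55], [-0.001, -0.14, 0.07, 12.7, 0, 0, 0.55], [-0.001, -0.14, 0.0715, 12.7, 0, 0, 0.55], [-0.001, -0.14, 0.0715, 12.7, 0, 0, 0.55], [-0.001, -0.14, 0.0715, 12.7, 0, 0, 0.55], [-0.001, -0.14, 0.0715, 12.7, 0, 0, 0.55], [-0.001, -0.147, 0.1, 12.7, 0, 0, 0.55], [-0.001, -0.152, 0.125, 12.7, 0, 0, 0.55], [-0.001, -0.1555, 0.141, 12.7, 0, 0, 0.55], [-0.001, -0.1555, 0.141, 12.7, 0, 0, 0.55], [-0.001, -0.1555, 0.141, 12.7, 0, 0, 1], [-0.001, -0.1555, 0.141, 12.7, 0, 0, 1], [-0.001, -0.1555, 0.141, 12.7, 0, 0, 1], [-0.001, -0.1555, 0.141, 12.7, 0, 0, 1], [-0.001, -0.1555, 0.141, 12.7, 0, 0, 1], [-0.001, -0.1555, 0.141, 12.7, 0, 0, 1], [-0.001, -0.1555, 0.141, 12.7, 0, 0, 1], [-0.001, -0.1555, 0.141, 12.7, 0, 0, 1], [-0.001, -0.1555, 0.141, 12.7, 0, 0, 1], [-0.001, -0.1555, 0.141, 12.7, 0, 0, 1]],
])

```text
clock: 6.12
eef_pos: [0.3774, 0.2011, 0.0878]
tool_rot: [0.677, 0.736, -0.001, -0.001]
force: [-0.7, -0.7, -0.4]
gripper_width: 0.0004
```

```bash
python3 - <<'E'
from h import *
s=st(); print(inv(DC,DY,np.array(s["eef_pos"])))
E
```

```text
{'clock': 6.1167, 'joint_positions': [0.3093, 0.3054, 1.9318, 0.0011, 0.9079, 0.2255], 'joint_velocities': [-0.0013, 0.0022, 0.0008, 0.0016, 0.0005, 0.0001], 'joint_efforts': [0.0034, -35.6351, -18.8699, 0.0721, 0.0345, -0.0003], 'eef_pos': [0.3774, 0.2011, 0.0878], 'tool_rot': [0.6771, 0.7359, -0.0013, -0.0012], 'force': [-0.6751, -0.7382, -0.406], 'torque': [-0.0398, 0.0367, 0.0306], 'gripper_width': 0.0004}
[-0.11522224  0.0002338   0.08779639]
```

```bash
python3 - <<'E'
from h import *
c=cap("top");w=cap("wrist");s=cap("scene")
a=cv2.resize(s["image"][110:190,270:350],(400,400),interpolation=cv2.INTER_CUBIC); 
b=cv2.resize(c["image"][170:270,120:220],(400,400),interpolation=cv2.INTER_CUBIC)
for q,cc,u0,v0,f in((a,s,270,110,5),(b,c,120,170,4)):
    for p,col in ((fr(DC,DY,[-.112,-.03,.11]),(0,0,255)),(fr(DC,DY,[-.112,.03,.11]),(0,0,255)),(np.array([.3774,.2011,.0878]),(0,255,0))):
        u=(proj(cc,p)-[u0,v0])*f; cv2.circle(q,tuple(int(x) for x in u),4,col,-1)
cv2.imwrite("pics/v4.png",np.hstack([a,b]))
cv2.imwrite("pics/w4.png",w["image"])
E
```

```text
(no output)
```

View pics/v4.png

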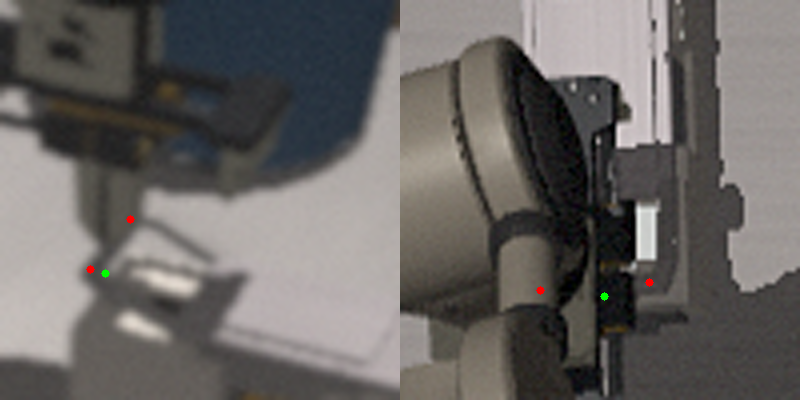

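```bash
python3 - <<'E'
from h import *
s=status.read_state(); Rt=R.from_quat(s["tool_rot"]);p0=np.array(s["eef_pos"])
for n in("scene","top"):
    c=cap(n);P=cloud(c).reshape(-1,3); ok=c["depth"].reshape(-1)>0
    T=Rt.inv().apply(P-p0)
    m=ok&(abs(T[:,0])<.05)&(abs(T[:,1])<.06)&(T[:,2]>-.06)&(T[:,2]<.012)
    t=T[m]
    print(n,m.sum())
    H,_,_=np.histogram2d(t[:,2],t[:,0],bins=[np.arange(-.06,.0121,.006),np.arange(-.05,.0501,.01)]); print('rows z-tool, cols tool x (bar dir)');print(H.astype(int))
    H,_,_=np.histogram2d(t[:,2],t[:,1],bins=[np.arange(-.06,.0121,.006),np.arange(-.06,.0601,.01)]); print('cols tool y');print(H.astype(int))
E
```

```text
scene 514
rows z-tool, cols tool x (bar dir)
[[ 0  0  0 13  9  1  1  0  0  0]
 [ 0  0  0 10 10  1  0  0  0  0]
 [ 0  0  0 12  8  2  0  0  0  0]
 [ 0  0  0  8  8  0  0  0  0  0]
 [ 0  3  0  4  4  0  0  0  0  0]
 [ 9  9  5  9  6  3  2  0  5  3]
 [15 12  0  1  2  0  1  1 17  7]
 [17  9  0  0  0  0  0  0 22  2]
 [ 9  5  2  1  1  1  1  3 10  1]
 [ 2  2  0  0  1  1  0  0  4  0]
 [ 2  0  1  0  0  0  1  1  0  0]
 [28 38 32 14  2  4 23 29 26 18]]
cols tool y
[[ 0  0  0  0  2  7  7  8  0  0  0  0]
 [ 0  0  0  0  2  6  6  7  0  0  0  0]
 [ 0  0  0  0  2  7  4  9  0  0  0  0]
 [ 0  0  0  0  3  5  7  1  0  0  0  0]
 [ 0  0  0  0  0  2  8  1  0  0  0  0]
 [ 0  0  0  0  0  1 29 13  8  0  0  0]
 [ 0  0  0  0  0  2  9 16 17 12  0  0]
 [ 0  0  0  0  0  0  0  3  5 14 19  9]
 [ 0  0  0  0  0  0  0  0  0  4  7 23]
 [ 0  0  0  0  0  0  0  0  0  1  2  7]
 [ 0  0  0  0  0  0  2  0  0  2  1  0]
 [ 0  0  0  0  0 13 41 44 37 32 33 14]]
top 395
rows z-tool, cols tool x (bar dir)
[[ 0  0  0  1  0  0  0  0  0  0]
 [ 0  0  0  0  0  0  0  0  0  0]
 [ 0  0  0  0  0  0  0  0  0  0]
 [ 0  0  0  0  0  0  0  0  0  0]
 [ 0  3  4  0  0  0  0  0  0  0]
 [18 40 12  0  0  0  0  0  0  0]
 [20 18  0  0  0  0  0  0  0  0]
 [17 16  0  1  0  0  0  0  0  0]
 [14 11 10  9  1  1  0  0  0  0]
 [ 2  0  3  1  1  0  0  0  0  0]
 [ 6  0  4  1  0  0  0  0  0  0]
 [48 23 64 42  4  0  0  0  0  0]]
cols tool y
[[ 0  0  0  0  0  0  1  0  0  0  0  0]
 [ 0  0  0  0  0  0  0  0  0  0  0  0]
 [ 0  0  0  0  0  0  0  0  0  0  0  0]
 [ 0  0  0  0  0  0  0  0  0  0  0  0]
 [ 0  0  0  0  0  0  7  0  0  0  0  0]
 [ 0  0  0  0  0 15 26 21  8  0  0  0]
 [ 0  0  0  0  0  0  2  7 12 13  4  0]
 [ 0  0  0  0  0  0  0  0  4  9 12  9]
 [ 0  0  0  0  0  0  0  0  0  2  8 36]
 [ 0  0  0  0  0  0  0  0  0  0  0  7]
 [ 0  0  0  0  0  2  0  3  0  2  2  2]
 [ 0  0  0  0  0 30 22 25 31 26 25 22]]
```

View pics/w4.png

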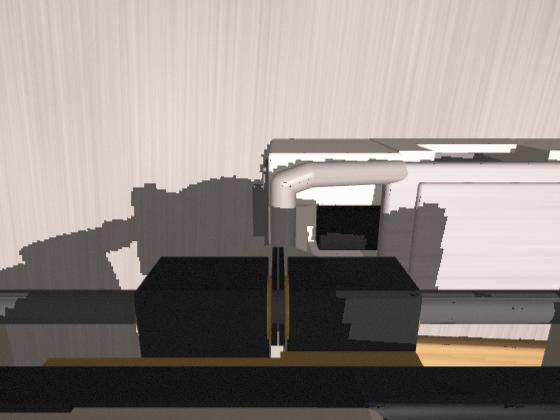

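```bash
python3 - <<'E'
from h import *
p0=np.array([.1245,.5096,.1975]);Rt=R.from_quat([.1196,.9928,-.0007,-.0002])
c=dict(np.load("scene0.npz"));P=cloud(c).reshape(-1,3); ok=c["depth"].reshape(-1)>0
T=Rt.inv().apply(P-p0); t=T[ok&(abs(T[:,0])<.05)&(abs(T[:,1])<.08)&(T[:,2]>-.12)&(T[:,2]<.03)]
H,_,_=np.histogram2d(t[:,2],t[:,1],bins=[np.arange(-.12,.0301,.006),np.arange(-.08,.0801,.01)]); print(H.astype(int))
u,v=proj(c,p0).astype(int); cv2.imwrite("pics/s5.png",cv2.resize(c["image"][v-60:v+30,u-50:u+50],None,fx=6,fy=6,interpolation=cv2.INTER_CUBIC)); print(u,v)
E
```

```text
[[ 4  6  8  2  1  1  0  0  0  0  0  0  9 10  8 14]
 [ 3  7  2  0  4  5  1  3  4  3  5  4 13  8  3  2]
 [ 5  3  1  1  2  2  2  3  2  2  1  0  9 11  4  6]
 [ 3  2  4  0  0  0  0  0  0  0  0  0  9  6  1  2]
 [ 0  0  0  0  0  0  0  0  0  0  0  0  3  3  0  0]
 [ 0  1  1  0  0  0  0  0  0  0  0  0  3  6  1  0]
 [ 0  8  2  0  0  0  0  0  0  0  0  0  3  6  2  0]
 [ 0  8  5  1  0  0  0  0  0  0  0  0 10  7  2  0]
 [ 0 10  4  1  0  0  0  0  0  0  0  0  6  5  0  0]
 [ 0  8  4  0  0  0  0  0  0  0  0  0 10  3  1  0]
 [ 0  9  4  0  0  0  0  0  0  0  0  0  6  2  2  0]
 [ 0  7  4  1  0  0  0  0  0  0  0  0  8  5  1  0]
 [ 0  5  5  0  0  0  0  0  0  0  0  1  7  3  1  0]
 [ 0  4  6  0  0  0  0  0  0  0  0  0  9  1  1  0]
 [ 0  0  3  1  0  0  0  0  0  0  0  0  8  2  0  0]
 [ 0  0  0  1  0  0  0  0  0  0  0  0  0  0  0  0]
 [ 0  0  0  0  0  0  0  0  0  0  0  0  0  0  0  0]
 [ 0  0  0  0  0  0  0  0  0  0  0  0  0  0  0  0]
 [ 0  0  0  0  0  0  0  0  0  0  0  0  0  0  0  0]
 [ 0  0  0  0  0  0  0  0  0  0  0  0  0  0  0  0]
 [ 0  0  0  0  0  0  0  0  0  0  0  0  0  0  0  0]
 [ 0  0  0  0  0  0  0  0  0  0  0  0  0  0  0  0]
 [ 0  0  0  0  0  0  0  0  0  0  0  0  0  0  0  0]
 [ 0  0  0  0  0  0  0  0  0  0  0  0  0  0  0  0]
 [ 0  0  0  0  0  0  0  0  0  2  1  3  2  0  2  2]]
269 77
```

View pics/s5.png

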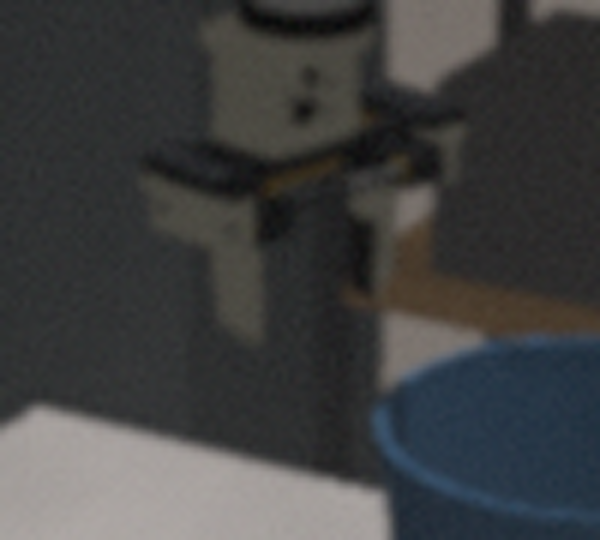

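The tips in the depth image end about 30 mm short of the reported TCP, so the fingers closed above the bar. I'll raise the arm and measure that offset more precisely.

Call:
drive_tool([
  [[0, 0.003, -0.04, 0, 0, 0, 0.55], [0, 0.003, -0.08, 0, 0, 0, 0.55], [0, 0.003, -0.1, 0, 0, 0, 0.55], [0, 0.003, -0.1, 0, 0, 0, 0.55], [0, 0.003, -0.1, 0, 0, 0, 0.55], [0, 0.003, -0.1, 0, 0, 0, 0.55], [0, 0.003, -0.1, 0, 0, 0, 0.55], [0, 0.003, -0.1, 0, 0, 0, 0.55]],
])

```text
clock: 7.03
eef_pos: [0.38, 0.2011, 0.1866]
tool_rot: [0.677, 0.736, -0.002, -0.002]
force: [-0.1, -0.1, -1.5]
gripper_width: 0.0409
```

```bash
python3 - <<'E'
from h import *
s=st(); Rt=R.from_quat(s["tool_rot"]);p0=np.array(s["eef_pos"])
for n in("scene","top"):
    Z=[]
    c=cap(n);P=cloud(c).reshape(-1,3); ok=c["depth"].reshape(-1)>0
    T=Rt.inv().apply(P-p0); 
    for sg in(-1,1):
        t=T[ok&(abs(T[:,0])<.02)&(T[:,1]*sg>.01)&(T[:,1]*sg<.06)&(T[:,2]>-.07)&(T[:,2]<.025)]
        print(n,sg,len(t), np.round(np.percentile(t,[0,5,50,95,100],axis=0),4).tolist() if len(t) else '')
E
```

```text
{'clock': 7.0333, 'joint_positions': [0.3074, 0.1824, 1.7788, 0.0009, 1.1865, 0.224], 'joint_velocities': [-0.001, -0.0023, -0.007, -0.0006, 0.002, -0.0009], 'joint_efforts': [0.0157, -33.6401, -23.3533, 0.0847, 0.0415, -0.0006], 'eef_pos': [0.38, 0.2011, 0.1866], 'tool_rot': [0.6771, 0.7359, -0.0024, -0.0019], 'force': [-0.1151, -0.082, -1.4983], 'torque': [-0.1222, 0.0537, -0.0238], 'gripper_width': 0.0409}
scene -1 102 [[-0.0139, -0.0386, -0.069], [-0.0134, -0.0354, -0.0677], [-0.0093, -0.0226, -0.0523], [0.0074, -0.0183, -0.0332], [0.009, -0.0168, -0.0288]]
scene 1 85 [[-0.0145, 0.0219, -0.0699], [-0.0132, 0.024, -0.0677], [-0.0103, 0.0331, -0.0546], [0.0066, 0.0401, -0.037], [0.0091, 0.0413, -0.0328]]
top -1 0 
top 1 11 [[-0.0131, 0.0202, -0.0689], [-0.0131, 0.0205, -0.0686], [-0.0109, 0.0228, -0.0651], [-0.006, 0.0279, -0.0419], [-0.0051, 0.0292, -0.0385]]
```

The true fingertips are about 29 mm behind the reported TCP, so I'll use a 48 mm reported-TCP-to-grasp offset from here on.

Call:
drive_tool([
  [[0, 0, 0.04, 0, 0, 0, 0.55], [0, 0, 0.07, 0, 0, 0, 0.55], [0, 0, 0.095, 0, 0, 0, 0.55], [0, 0, 0.11, 0, 0, 0, 0.55], [0, 0, 0.123, 0, 0, 0, 0.55], [0, 0, 0.123, 0, 0, 0, 0.55], [0, 0, 0.123, 0, 0, 0, 1], [0, 0, 0.123, 0, 0, 0, 1], [0, 0, 0.123, 0, 0, 0, 1], [0, 0, 0.123, 0, 0, 0, 1], [0, 0, 0.123, 0, 0, 0, 1], [0, 0, 0.123, 0, 0, 0, 1], [0, 0, 0.123, 0, 0, 0, 1], [0, 0, 0.123, 0, 0, 0, 1], [0, 0, 0.123, 0, 0, 0, 1]],
])

```text
clock: 8.38
eef_pos: [0.3798, 0.2014, 0.0653]
tool_rot: [0.677, 0.736, -0.001, -0.001]
force: [-3.2, -0.2, 6.2]
gripper_width: 0.0113
```

```bash
python3 - <<'E'
from h import *
s=st()
p=np.array(s["eef_pos"]); Q=inv(DC,DY,p); print('tcp in dicer',np.round(Q,4))
ph=np.arctan2(.025,.217); r=np.hypot(.025,.217)
def tcp(k):
    th=1.93*(k/40); t=np.radians(25)*k/40
    return np.array([.105-r*np.cos(th+ph),.085+r*np.sin(th+ph)])+.048*np.array([np.sin(t),-np.cos(t)]),t
out=[]
for k in range(0,40):
    q,t=tcp(k+1)
    if k%20==0: q0,t0=tcp(k)
    d=q-q0
    y=d[0]*np.cos(t0)+d[1]*np.sin(t0); z=d[0]*np.sin(t0)-d[1]*np.cos(t0)
    out.append([0,float(round(y,3)),float(round(z,3)),float(round(-np.degrees(t-t0),1)),0,0,1])
    if k%20==19: print(out, q); out=[]
E
```

```text
{'clock': 8.3833, 'joint_positions': [0.3079, 0.3459, 1.9521, 0.0015, 0.8474, 0.2239], 'joint_velocities': [-0.0012, 0.0022, -0.0004, 0.0014, 0.0011, -0.0001], 'joint_efforts': [-0.6275, -34.6652, -18.1881, -0.173, -0.9599, -0.0191], 'eef_pos': [0.3798, 0.2014, 0.0653], 'tool_rot': [0.6772, 0.7358, -0.0014, -0.0014], 'force': [-3.1546, -0.1599, 6.2028], 'torque': [-0.1626, 0.6191, -0.0335], 'gripper_width': 0.0113}
tcp in dicer [-0.1127  0.0003  0.0653]
[[0, 0.002, -0.01, -0.6, 0, 0, 1], [0, 0.004, -0.021, -1.2, 0, 0, 1], [0, 0.007, -0.031, -1.9, 0, 0, 1], [0, 0.011, -0.041, -2.5, 0, 0, 1], [0, 0.015, -0.051, -3.1, 0, 0, 1], [0, 0.019, -0.061, -3.8, 0, 0, 1], [0, 0.024, -0.071, -4.4, 0, 0, 1], [0, 0.03, -0.08, -5.0, 0, 0, 1], [0, 0.035, -0.089, -5.6, 0, 0, 1], [0, 0.042, -0.098, -6.3, 0, 0, 1], [0, 0.048, -0.107, -6.9, 0, 0, 1], [0, 0.055, -0.115, -7.5, 0, 0, 1], [0, 0.063, -0.123, -8.1, 0, 0, 1], [0, 0.071, -0.131, -8.8, 0, 0, 1], [0, 0.079, -0.138, -9.4, 0, 0, 1], [0, 0.087, -0.145, -10.0, 0, 0, 1], [0, 0.096, -0.152, -10.6, 0, 0, 1], [0, 0.105, -0.158, -11.2, 0, 0, 1], [0, 0.115, -0.163, -11.9, 0, 0, 1], [0, 0.124, -0.169, -12.5, 0, 0, 1]] [0.01237686 0.23075783]
[[0, 0.011, -0.003, -0.6, 0, 0, 1], [0, 0.022, -0.005, -1.2, 0, 0, 1], [0, 0.033, -0.006, -1.9, 0, 0, 1], [0, 0.044, -0.007, -2.5, 0, 0, 1], [0, 0.055, -0.008, -3.1, 0, 0, 1], [0, 0.066, -0.008, -3.7, 0, 0, 1], [0, 0.077, -0.008, -4.4, 0, 0, 1], [0, 0.088, -0.007, -5.0, 0, 0, 1], [0, 0.099, -0.005, -5.6, 0, 0, 1], [0, 0.11, -0.004, -6.2, 0, 0, 1], [0, 0.12, -0.001, -6.9, 0, 0, 1], [0, 0.131, 0.002, -7.5, 0, 0, 1], [0, 0.141, 0.005, -8.1, 0, 0, 1], [0, 0.152, 0.009, -8.8, 0, 0, 1], [0, 0.162, 0.013, -9.4, 0, 0, 1], [0, 0.172, 0.018, -10.0, 0, 0, 1], [0, 0.181, 0.023, -10.6, 0, 0, 1], [0, 0.191, 0.029, -11.2, 0, 0, 1], [0, 0.2, 0.035, -11.9, 0, 0, 1], [0, 0.209, 0.041, -12.5, 0, 0, 1]] [0.22497186 0.23585943]
```

Call:
drive_tool([
  [[0, 0.002, -0.01, -0.6, 0, 0, 1], [0, 0.004, -0.021, -1.2, 0, 0, 1], [0, 0.007, -0.031, -1.9, 0, 0, 1], [0, 0.011, -0.041, -2.5, 0, 0, 1], [0, 0.015, -0.051, -3.1, 0, 0, 1], [0, 0.019, -0.061, -3.8, 0, 0, 1], [0, 0.024, -0.071, -4.4, 0, 0, 1], [0, 0.03, -0.08, -5, 0, 0, 1], [0, 0.035, -0.089, -5.6, 0, 0, 1], [0, 0.042, -0.098, -6.3, 0, 0, 1], [0, 0.048, -0.107, -6.9, 0, 0, 1], [0, 0.055, -0.115, -7.5, 0, 0, 1], [0, 0.063, -0.123, -8.1, 0, 0, 1], [0, 0.071, -0.131, -8.8, 0, 0, 1], [0, 0.079, -0.138, -9.4, 0, 0, 1], [0, 0.087, -0.145, -10, 0, 0, 1], [0, 0.096, -0.152, -10.6, 0, 0, 1], [0, 0.105, -0.158, -11.2, 0, 0, 1], [0, 0.115, -0.163, -11.9, 0, 0, 1], [0, 0.124, -0.169, -12.5, 0, 0, 1]],
])

```text
clock: 10.05
eef_pos: [0.5047, 0.2117, 0.236]
tool_rot: [0.673, 0.732, 0.08, 0.073]
force: [-3.2, 0.7, -0.5]
gripper_width: 0.0109
```

Call:
drive_tool([
  [[0, 0.011, -0.003, -0.6, 0, 0, 1], [0, 0.022, -0.005, -1.2, 0, 0, 1], [0, 0.033, -0.006, -1.9, 0, 0, 1], [0, 0.044, -0.007, -2.5, 0, 0, 1], [0, 0.055, -0.008, -3.1, 0, 0, 1], [0, 0.066, -0.008, -3.7, 0, 0, 1], [0, 0.077, -0.008, -4.4, 0, 0, 1], [0, 0.088, -0.007, -5, 0, 0, 1], [0, 0.099, -0.005, -5.6, 0, 0, 1], [0, 0.11, -0.004, -6.2, 0, 0, 1], [0, 0.12, -0.001, -6.9, 0, 0, 1], [0, 0.131, 0.002, -7.5, 0, 0, 1], [0, 0.141, 0.005, -8.1, 0, 0, 1], [0, 0.152, 0.009, -8.8, 0, 0, 1], [0, 0.162, 0.013, -9.4, 0, 0, 1], [0, 0.172, 0.018, -10, 0, 0, 1], [0, 0.181, 0.023, -10.6, 0, 0, 1], [0, 0.187, 0.026, -10.9, 0, 0, 1], [0, 0.187, 0.026, -10.9, 0, 0, 1]],
])

```text
clock: 11.63
eef_pos: [0.6931, 0.2271, 0.2468]
tool_rot: [0.663, 0.721, 0.148, 0.136]
force: [0.8, -1.2, -0.0]
gripper_width: 0.0108
```

```bash
python3 - <<'E'
from h import *
s=st(); p=np.array(s["eef_pos"]); z=R.from_quat(s["tool_rot"]).as_matrix()[:,2]
b=inv(DC,DY,p-.048*z); print(b, 'theta',np.arctan2(b[2]-.085,.105-b[0])-np.arctan2(25,217), 'r',np.hypot(b[2]-.085,.105-b[0]))
E
```

```text
{'clock': 11.6333, 'joint_positions': [0.2415, 0.4634, 1.278, -0.0741, 1.0011, 0.1861], 'joint_velocities': [0.004, -0.0225, 0.0164, 0.0002, 0.0236, 0.0023], 'joint_efforts': [0.6971, -52.4079, -27.9563, 0.065, -2.0911, 0.0369], 'eef_pos': [0.6931, 0.2271, 0.2468], 'tool_rot': [0.6634, 0.7207, 0.1479, 0.1362], 'force': [0.7601, -1.2485, -0.0403], 'torque': [-0.3545, 0.4159, -0.0327], 'gripper_width': 0.0108}
[ 1.82700847e-01 -2.09301778e-04  2.90911489e-01] theta 1.816924612957215 r 0.22008399039701534
```

Call:
drive_tool([
  [[0, 0, 0, 0, 0, 0, 0.5], [0, 0.005, 0, 0, 0, 0, 0.5], [0, 0.015, 0.002, 0, 0, 0, 0.5], [0, 0.02, 0.004, 0, 0, 0, 0.5], [0, 0.025, 0.005, 0, 0, 0, 0.5], [0, 0.025, 0.005, 0, 0, 0, 0.5], [0, 0.025, 0.005, 0, 0, 0, 0.5], [0, 0.025, -0.03, 0, 0, 0, 0.5], [0, 0.025, -0.06, 0, 0, 0, 0.5], [0, 0.02, -0.1, 0, 0, 0, 0.5], [0, 0, -0.13, 0, 0, 0, 0], [0, 0, -0.13, 0, 0, 0, 0]],
])

```text
clock: 12.63
eef_pos: [0.6389, 0.2238, 0.3754]
tool_rot: [0.662, 0.72, 0.153, 0.139]
force: [0.4, 0.8, 1.8]
gripper_width: 0.0549
```

```bash
python3 - <<'E'
from h import *
st()
c=cap("scene"); P=cloud(c); cv2.imwrite("pics/s6.png",cv2.resize(c["image"][60:260,220:440],None,fx=3,fy=3))
p=fr(DC,DY,[.005,0,0]); print(p); rel([p[0],p[1],.26],Rot(DY+90)); rel([p[0],p[1],.26],Rot(DY-90))
E
```

```text
{'clock': 12.6333, 'joint_positions': [0.2588, 0.3108, 1.17, -0.0716, 1.2516, 0.1832], 'joint_velocities': [-0.0127, 0.0774, 0.018, -0.0031, -0.067, -0.0106], 'joint_efforts': [-0.5843, -41.7274, -25.1618, -0.3291, -1.0673, 0.1043], 'eef_pos': [0.6389, 0.2238, 0.3754], 'tool_rot': [0.6623, 0.7203, 0.1526, 0.1387], 'force': [0.3828, 0.8481, 1.7902], 'torque': [-0.1076, 0.2551, 0.0026], 'gripper_width': 0.0549}
[0.49718246 0.21091839 0.        ]
[-0.0008, -0.1763, 0.0454] [18.59, 18.45, -88.6]
[-0.0008, -0.1763, 0.0454] [18.45, -18.59, 88.61]
```

View pics/s6.png

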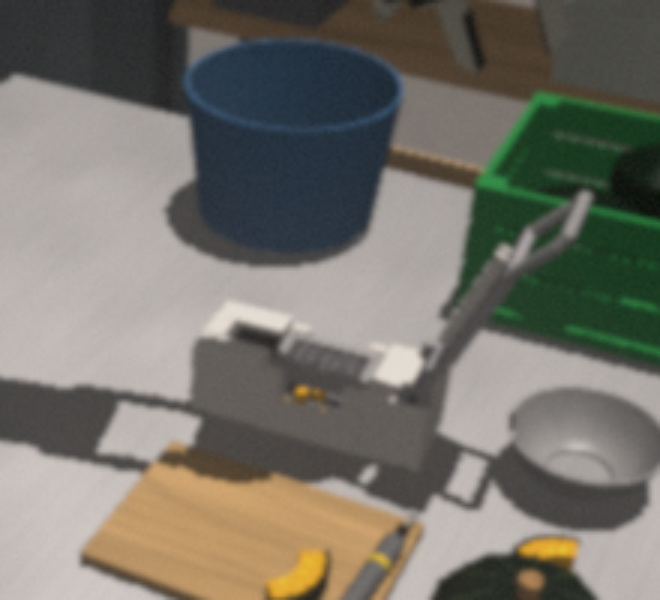

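Call:
drive_tool([
  [[-0.001, -0.06, 0, 4, 4, -18, 0], [-0.001, -0.1, 0, 8, 8, -36, 0], [-0.001, -0.14, 0.01, 12, 12, -54, 0], [-0.001, -0.176, 0.03, 18.6, 18.5, -88.6, 0], [-0.001, -0.176, 0.045, 18.6, 18.5, -88.6, 0], [-0.001, -0.176, 0.045, 18.6, 18.5, -88.6, 0], [-0.001, -0.176, 0.045, 18.6, 18.5, -88.6, 0], [-0.001, -0.176, 0.045, 18.6, 18.5, -88.6, 0], [-0.001, -0.176, 0.045, 18.6, 18.5, -88.6, 0], [-0.001, -0.176, 0.045, 18.6, 18.5, -88.6, 0], [-0.001, -0.176, 0.045, 18.6, 18.5, -88.6, 0], [-0.001, -0.176, 0.045, 18.6, 18.5, -88.6, 0], [-0.001, -0.176, 0.045, 18.6, 18.5, -88.6, 0], [-0.001, -0.176, 0.045, 18.6, 18.5, -88.6, 0], [-0.001, -0.176, 0.045, 18.6, 18.5, -88.6, 0], [-0.001, -0.176, 0.045, 18.6, 18.5, -88.6, 0]],
])

```text
clock: 14.02
eef_pos: [0.4973, 0.21, 0.2557]
tool_rot: [-0.04, 0.999, -0.001, -0.004]
force: [0.6, -0.2, 0.6]
gripper_width: 0.0913
```

```bash
python3 - <<'E'
from h import *
s=st(); Rt=R.from_quat(s["tool_rot"]);p0=np.array(s["eef_pos"])
p=fr(DC,DY,[.005,0,0]); rel([p[0],p[1],.046-.029],Rot(DY+90))
c=cap("scene");P=cloud(c).reshape(-1,3); ok=c["depth"].reshape(-1)>0
T=Rt.inv().apply(P-p0)
for sg in(-1,1):
    t=T[ok&(abs(T[:,0])<.025)&(T[:,1]*sg>.03)&(T[:,1]*sg<.08)&(T[:,2]>-.07)&(T[:,2]<.025)]
    print(sg,len(t), np.round(np.percentile(t,[0,5,50,95,100],axis=0),4).tolist() if len(t) else '')
# insert in seat, scene depth
Q=inv(DC,DY,P); m=ok&(abs(Q[:,0])<.06)&(abs(Q[:,1])<.045)&(Q[:,2]>.06)&(Q[:,2]<.076)
print('frame z',np.round(np.percentile(Q[m],[5,50,95],axis=0),4).tolist())
E
```

```text
{'clock': 14.0167, 'joint_positions': [0.257, 0.3378, 1.3706, 0.0008, 1.442, -1.3936], 'joint_velocities': [-0.0014, -0.0134, -0.0001, -0.0022, 0.0042, -0.0105], 'joint_efforts': [0.1031, -43.7126, -25.8503, -0.0154, 0.1128, -0.018], 'eef_pos': [0.4973, 0.21, 0.2557], 'tool_rot': [-0.0398, 0.9992, -0.0006, -0.0044], 'force': [0.5638, -0.2303, 0.6252], 'torque': [0.0321, 0.077, 0.0359], 'gripper_width': 0.0913}
[-0.0021, 0.0011, 0.2387] [-0.04, -0.51, -0.23]
-1 119 [[-0.0127, -0.0675, -0.0699], [-0.0124, -0.0659, -0.0678], [-0.0032, -0.062, -0.053], [0.0086, -0.0506, -0.0331], [0.0103, -0.0483, -0.0296]]
1 40 [[-0.0131, 0.0431, -0.0688], [-0.013, 0.0432, -0.0667], [-0.0111, 0.0483, -0.0434], [-0.0042, 0.0601, -0.032], [-0.0023, 0.0633, -0.0306]]
frame z [[-0.0486, -0.0426, 0.0621], [0.0008, -0.002, 0.0689], [0.0533, 0.034, 0.0743]]
```

Call:
drive_tool([
  [[-0.001, 0.001, 0.04, 0, -0.5, 0, 0], [-0.001, 0.001, 0.08, 0, -0.5, 0, 0], [-0.001, 0.001, 0.12, 0, -0.5, 0, 0], [-0.001, 0.001, 0.16, 0, -0.5, 0, 0], [-0.001, 0.001, 0.19, 0, -0.5, 0, 0], [-0.001, 0.001, 0.21, 0, -0.5, 0, 0], [-0.001, 0.001, 0.226, 0, -0.5, 0, 0], [-0.001, 0.001, 0.236, 0, -0.5, 0, 0], [-0.001, 0.001, 0.238, 0, -0.5, 0, 0], [-0.001, 0.001, 0.238, 0, -0.5, 0, 0.5], [-0.001, 0.001, 0.238, 0, -0.5, 0, 1], [-0.001, 0.001, 0.238, 0, -0.5, 0, 1], [-0.001, 0.001, 0.238, 0, -0.5, 0, 1], [-0.001, 0.001, 0.238, 0, -0.5, 0, 1], [-0.001, 0.001, 0.238, 0, -0.5, 0, 1], [-0.001, 0.001, 0.238, 0, -0.5, 0, 1], [-0.001, 0.001, 0.238, 0, -0.5, 0, 1], [-0.001, 0.001, 0.238, 0, -0.5, 0, 1], [-0.001, 0.001, 0.238, 0, -0.5, 0, 1]],
])

```text
clock: 15.65
eef_pos: [0.4971, 0.2113, 0.0195]
tool_rot: [-0.041, 0.999, -0.0, 0.001]
force: [-1.8, 1.9, 6.6]
gripper_width: 0.0639
```

The tips are below the insert's underside, so they would hit the board before the insert does. I'll regrip 9 mm higher.

Call:
drive_tool([
  [[0, 0, 0, 0, 0, 0, 0.1], [0, 0, 0, 0, 0, 0, 0.1], [0, 0, -0.002, 0, 0, 0, 0.1], [0, 0, -0.01, 0, 0, 0, 0.1], [0, 0, -0.01, 0, 0, 0, 0.1], [0, 0, -0.01, 0, 0, 0, 1], [0, 0, -0.01, 0, 0, 0, 1], [0, 0, -0.01, 0, 0, 0, 1], [0, 0, -0.01, 0, 0, 0, 1], [0, 0, -0.01, 0, 0, 0, 1], [0, 0, -0.01, 0, 0, 0, 1], [0, 0, -0.01, 0, 0, 0, 1]],
])

```text
clock: 16.65
eef_pos: [0.4965, 0.2112, 0.0285]
tool_rot: [-0.041, 0.999, -0.0, 0.0]
force: [-0.2, 4.2, -0.7]
gripper_width: 0.0634
```

Call:
drive_tool([
  [[0, 0, -0.005, 0, 0, 0, 1], [0, 0, -0.015, 0, 0, 0, 1], [0, 0, -0.03, 0, 0, 0, 1], [0, 0, -0.05, 0, 0, 0, 1], [0, 0, -0.08, 0, 0, 0, 1], [0, 0, -0.1, 0, 0, 0, 1], [0, 0, -0.12, 0, 0, 0, 1], [0, 0, -0.12, 0, 0, 0, 1]],
])

```text
clock: 17.32
eef_pos: [0.4988, 0.2109, 0.1529]
tool_rot: [-0.041, 0.999, -0.0, 0.004]
force: [0.2, -0.3, -1.3]
gripper_width: 0.0637
```

```bash
python3 - <<'E'
from h import *
s=st()
p=fr(BC,BY,[-.074,0.0,0]); print(p); rel([p[0],p[1],.09],Rot(BY+90)); 
# insert yaw/pose now from scene depth
c=cap("scene"); P=cloud(c).reshape(-1,3); Q=inv(np.array([s["eef_pos"][0],s["eef_pos"][1],0]),DY,P)
m=(abs(Q[:,0])<.11)&(abs(Q[:,1])<.045)&(Q[:,2]>s["eef_pos"][2]-.0)&(Q[:,2]<s["eef_pos"][2]+.06); h=np.histogram(Q[m][:,2],bins=15); print(h[0],np.round(h[1],3))
for a,b in((-.1,-.05),(-.05,-.02),(.02,.05)):
    t=Q[m&(Q[:,0]>a)&(Q[:,0]<b)]; print(a,len(t),np.round(np.percentile(t,[1,50,99],axis=0),4).tolist() if len(t) else'')
E
```

```text
{'clock': 17.3167, 'joint_positions': [0.2598, 0.4072, 1.556, -0.0023, 1.1703, -1.3928], 'joint_velocities': [-0.0025, 0.0442, 0.0679, 0.0037, -0.0813, -0.0005], 'joint_efforts': [0.0681, -44.7604, -22.3698, -0.0201, 0.9345, -0.0001], 'eef_pos': [0.4988, 0.2109, 0.1529], 'tool_rot': [-0.0413, 0.9991, -0.0002, 0.0042], 'force': [0.2126, -0.2552, -1.324], 'torque': [0.0581, -0.0516, 0.0436], 'gripper_width': 0.0637}
[ 0.45225161 -0.00186326  0.        ]
[0.0645, -0.2081, 0.0625] [-0.03, 0.48, 2.6]
[  1   9  29  28  54  62  70 123  94  51  17   0   1   1   1] [0.176 0.178 0.18  0.183 0.185 0.187 0.19  0.192 0.194 0.197 0.199 0.201
 0.204 0.206 0.208 0.211]
-0.1 117 [[-0.0931, -0.0172, 0.182], [-0.0745, -0.0112, 0.196], [-0.0511, 0.0103, 0.2007]]
-0.05 109 [[-0.0496, -0.0347, 0.1794], [-0.0365, -0.0282, 0.1921], [-0.0211, 0.0039, 0.1967]]
0.02 175 [[0.0204, -0.0344, 0.1793], [0.0349, -0.0124, 0.1931], [0.0494, 0.0311, 0.1976]]
```

Call:
drive_tool([
  [[0.015, -0.04, 0, 0, 0, 0, 1], [0.03, -0.08, 0, 0, 0, -1, 1], [0.045, -0.12, 0, 0, 0.4, -1, 1], [0.055, -0.16, 0, 0, 0.4, 2.6, 1], [0.0645, -0.19, 0.02, 0, 0.4, 2.6, 1], [0.0645, -0.208, 0.05, 0, 0.4, 2.6, 1], [0.0645, -0.208, 0.08, 0, 0.4, 2.6, 1], [0.0645, -0.208, 0.1, 0, 0.4, 2.6, 1], [0.0645, -0.208, 0.12, 0, 0.4, 2.6, 1], [0.0645, -0.208, 0.135, 0, 0.4, 2.6, 1], [0.0645, -0.208, 0.145, 0, 0.4, 2.6, 1], [0.0645, -0.208, 0.145, 0, 0.4, 2.6, 1], [0.0645, -0.208, 0.145, 0, 0.4, 2.6, 1]],
])

```text
clock: 18.45
eef_pos: [0.4484, -0.0019, 0.0028]
tool_rot: [-0.019, 1.0, -0.0, -0.005]
force: [0.5, 0.2, -1.0]
gripper_width: 0.0636
```

```bash
python3 - <<'E'
from h import *
s=st(); e=np.array(s["eef_pos"])
p=fr(BC,BY,[-.074,0.0,0]); rel([p[0],p[1],-.010],Rot(BY+90))
for n in("scene","top"):
    c=cap(n); P=cloud(c).reshape(-1,3); Q=inv(np.array([e[0],e[1],0]),BY,P)
    m=(abs(Q[:,0])<.11)&(abs(Q[:,1])<.037)&(Q[:,2]>.02)&(Q[:,2]<.065)
    for a,b in((-.1,-.05),(-.05,-.02),(.02,.05)):
        t=Q[m&(Q[:,0]>a)&(Q[:,0]<b)]; print(n,a,len(t),np.round(np.percentile(t,[1,50,90,99],axis=0),4).tolist() if len(t) else'')
E
```

```text
{'clock': 18.45, 'joint_positions': [-0.1733, 0.4869, 1.9573, -0.004, 0.7061, -1.7785], 'joint_velocities': [0.0006, -0.0294, -0.0193, 0.0022, 0.009, -0.0001], 'joint_efforts': [-0.0609, -40.0158, -14.169, -0.0529, 0.0784, 0.0013], 'eef_pos': [0.4484, -0.0019, 0.0028], 'tool_rot': [-0.0187, 0.9998, -0.0004, -0.0045], 'force': [0.4579, 0.2035, -0.9713], 'torque': [0.0719, 0.0085, -0.0686], 'gripper_width': 0.0636}
[-0.004, -0.0001, 0.0127] [-0.04, -0.52, 0.01]
scene -0.1 24 [[-0.0937, -0.016, 0.0339], [-0.0882, -0.0122, 0.0452], [-0.0832, -0.0061, 0.05], [-0.0823, -0.0027, 0.0523]]
scene -0.05 33 [[-0.047, -0.0341, 0.0289], [-0.0336, -0.0318, 0.0358], [-0.0219, -0.0305, 0.0417], [-0.0204, -0.0297, 0.0438]]
scene 0.02 209 [[0.0206, -0.0345, 0.0308], [0.0343, -0.0054, 0.0424], [0.0475, 0.0236, 0.046], [0.0498, 0.0295, 0.0475]]
top -0.1 0 
top -0.05 0 
top 0.02 0
```

Call:
drive_tool([
  [[-0.004, 0, 0.004, 0, -0.4, 0, 1], [-0.004, 0, 0.008, 0, -0.4, 0, 1], [-0.004, 0, 0.011, 0, -0.4, 0, 1], [-0.004, 0, 0.013, 0, -0.4, 0, 1], [-0.004, 0, 0.014, 0, -0.4, 0, 1], [-0.004, 0, 0.014, 0, -0.4, 0, 1]],
])

```text
clock: 19.05
eef_pos: [0.4534, -0.0017, -0.0104]
tool_rot: [-0.019, 1.0, -0.001, 0.0]
force: [-0.5, -0.3, -1.3]
gripper_width: 0.0639
```

Call:
drive_tool([
  [[0, 0, 0.001, 0, 0, 0, 1], [0, 0, 0.002, 0, 0, 0, 1], [0, 0, 0.003, 0, 0, 0, 1], [0, 0, 0.003, 0, 0, 0, 1]],
])

```text
clock: 19.38
eef_pos: [0.4537, -0.0017, -0.0109]
tool_rot: [-0.019, 1.0, -0.001, 0.001]
force: [-9.5, 1.2, 30.8]
gripper_width: 0.0637
```

Call:
drive_tool([
  [[0, 0, -0.001, 0, 0, 0, 1], [0, 0, -0.002, 0, 0, 0, 0], [0, 0, -0.002, 0, 0, 0, 0], [0, 0, -0.002, 0, 0, 0, 0], [0, 0, -0.002, 0, 0, 0, 0], [0, 0, -0.002, 0, 0, 0, 0], [0, 0, -0.01, 0, 0, 0, 0], [0, 0, -0.05, 0, 0, 0, 0], [0, 0, -0.09, 0, 0, 0, 0], [0, 0, -0.11, 0, 0, 0, 0], [0, 0, -0.11, 0, 0, 0, 0]],
])

```text
clock: 20.3
eef_pos: [0.4565, -0.0021, 0.1015]
tool_rot: [-0.019, 1.0, -0.001, 0.005]
force: [1.4, 0.2, 0.4]
gripper_width: 0.0916
```

```bash
cat >> h.py <<'E'
def ins(n,zlo,zhi,c0,yaw,half=(.12,.05)):
    c=cap(n); P=cloud(c).reshape(-1,3); Q=inv(np.array([c0[0],c0[1],0]),yaw,P)
    m=(c["depth"].reshape(-1)>0)&(abs(Q[:,0])<half[0])&(abs(Q[:,1])<half[1])&(Q[:,2]>zlo)&(Q[:,2]<zhi)
    return c,Q[m],P[m],c["image"].reshape(-1,3)[m]
E
python3 - <<'E'
from h import *
s=st(); e=np.array(s["eef_pos"])
for n in("scene","top"):
    c,Q,P,I=ins(n,.022,.05,[.4537,-.0017],BY,(.12,.06))
    if len(Q)<20: print(n,len(Q)); continue
    dark=(I.max(1)<70)&(Q[:,0]<-.04)
    t=Q[dark]; print(n,'tail',len(t),np.round(np.percentile(t,[2,50,98],axis=0),4).tolist())
    f=Q[(Q[:,0]>-.055)]; r=cv2.minAreaRect(f[:,:2].astype(np.float32)); print('frame',len(f),np.round(r[0],4),np.round(r[1],4),r[2],'z',np.percentile(f[:,2],[10,50,90]).round(4))
    if n=="top": cv2.imwrite("pics/t7.png",cv2.resize(c["image"][150:290,200:340],None,fx=4,fy=4,interpolation=cv2.INTER_CUBIC))
    else: cv2.imwrite("pics/s7.png",cv2.resize(c["image"][180:300,220:380],None,fx=4,fy=4,interpolation=cv2.INTER_CUBIC))
E
```

```text
{'clock': 20.3, 'joint_positions': [-0.172, 0.3239, 1.8535, -0.0011, 0.9538, -1.7797], 'joint_velocities': [0.0004, 0.0656, 0.0745, -0.0011, -0.0881, -0.0012], 'joint_efforts': [0.0298, -38.3627, -19.7812, -0.0534, 0.9242, 0.002], 'eef_pos': [0.4565, -0.0021, 0.1015], 'tool_rot': [-0.0188, 0.9998, -0.0014, 0.005], 'force': [1.4344, 0.1872, 0.4453], 'torque': [0.015, 0.0401, 0.0137], 'gripper_width': 0.0916}
scene tail 120 [[-0.0889, -0.0156, 0.0227], [-0.0684, -0.009, 0.0337], [-0.0483, 0.0056, 0.0377]]
frame 669 [-0.0012 -0.0011] [0.0693 0.1077] 88.10588073730469 z [0.024  0.0295 0.0327]Traceback (most recent call last):
  File "<stdin>", line 7, in <module>
    return _quantile_unchecked(
        a, q, axis, out, overwrite_input, method, keepdims, weights)
    return _ureduce(a,
                    func=_quantile_ureduce_func,
    ...<5 lines>...
                    overwrite_input=overwrite_input,
                    method=method)
    r = func(a, **kwargs)
    result = _quantile(arr,
                       quantiles=q,
    ...<2 lines>...
                       out=out,
                       weights=wgt)
    slices_having_nans = np.isnan(arr[-1, ...])
                                  ~~~^^^^^^^^^
IndexError: index -1 is out of bounds for axis 0 with size 0
```

View pics/s7.png

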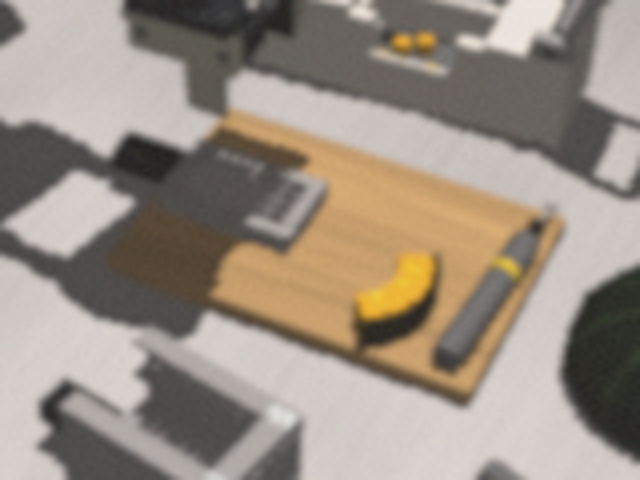

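```bash
python3 - <<'E'
from h import *
s=st()
t=fr(np.array([.4527,-.0025,0]),BY,[-.0755,0,0]); print(t,'board edge x',fr(BC,BY,[-.13,0,0])); rel([t[0],t[1],.06],Rot(BY+90)); rel([t[0],t[1],.009-.029],Rot(BY+90))
E
```

```text
{'clock': 20.4, 'joint_positions': [-0.1721, 0.3291, 1.8591, -0.001, 0.9501, -1.7797], 'joint_velocities': [-0.0007, 0.0401, 0.0322, 0.0028, -0.0124, 0.0014], 'joint_efforts': [0.027, -39.3636, -20.8689, -0.0474, 0.1129, -0.0014], 'eef_pos': [0.4538, -0.0016, 0.0976], 'tool_rot': [-0.0187, 0.9998, -0.0007, 0.0015], 'force': [0.4834, -0.8508, 0.2922], 'torque': [0.0363, -0.0343, -0.0398], 'gripper_width': 0.0917}
[ 0.37725266 -0.00531927  0.        ] board edge x [ 0.39629067 -0.00395438  0.        ]
[0.0767, -0.0008, 0.0374] [-0.09, 0.17, 0.0]
[0.0769, -0.0006, 0.1174] [-0.09, 0.17, 0.0]
```

Insert lies flat on the board at crop px (240,190), with its tail over the front edge at (148,157). Taking the tail now.

Call:
drive_tool([
  [[0.04, 0, 0, 0, 0, 0, 0.3], [0.077, -0.001, 0.01, 0, 0, 0, 0.3], [0.077, -0.001, 0.04, 0, 0, 0, 0.3], [0.077, -0.001, 0.07, 0, 0, 0, 0.3], [0.077, -0.001, 0.09, 0, 0, 0, 0.3], [0.077, -0.001, 0.105, 0, 0, 0, 0.3], [0.077, -0.001, 0.115, 0, 0, 0, 0.3], [0.077, -0.001, 0.116, 0, 0, 0, 0.3], [0.077, -0.001, 0.116, 0, 0, 0, 1], [0.077, -0.001, 0.116, 0, 0, 0, 1], [0.077, -0.001, 0.116, 0, 0, 0, 1], [0.077, -0.001, 0.116, 0, 0, 0, 1], [0.077, -0.001, 0.116, 0, 0, 0, 1], [0.077, -0.001, 0.116, 0, 0, 0, 1], [0.077, -0.001, 0.116, 0, 0, 0, 1], [0.077, -0.001, 0.116, 0, 0, 0, 1], [0.077, -0.001, 0.116, 0, 0, 0, 1]],
])

```text
clock: 21.82
eef_pos: [0.3768, -0.0056, -0.0191]
tool_rot: [-0.019, 1.0, -0.001, 0.001]
force: [-1.0, 0.1, 4.6]
gripper_width: 0.0258
```

Call:
drive_tool([
  [[0, 0, -0.01, 0, 0, 0, 1], [0, 0, -0.03, 0, 0, 0, 1], [0, 0, -0.06, 0, 0, 0, 1], [0, 0, -0.09, 0, 0, 0, 1], [0, 0, -0.12, 0, 0, 0, 1], [0, 0, -0.12, 0, 0, 0, 1]],
])

```text
clock: 22.32
eef_pos: [0.3794, -0.0061, 0.1049]
tool_rot: [-0.019, 1.0, -0.002, 0.005]
force: [2.2, 0.5, -0.8]
gripper_width: 0.026
```

```bash
python3 - <<'E'
from h import *
s=st(); e=np.array(s["eef_pos"])
t=fr(RC,RY,[-.155,0,0]); print(t); rel([t[0],t[1],.10],Rot(RY+90))
c,Q,P,I=ins("scene",.1,.165,e+[.075,0,0],BY,(.12,.05))
f=Q[Q[:,0]>-.05]; A=np.c_[f[:,:2],np.ones(len(f))]; top=f[f[:,2]>np.percentile(f[:,2],40)]
for a,b in((-.095,-.055),(-.05,-.02),(-.02,.02),(.02,.05)):
    q=Q[(Q[:,0]>a)&(Q[:,0]<b)]; print(a,len(q),np.round(np.percentile(q,[1,50,90,99],axis=0),4).tolist())
E
```

```text
{'clock': 22.3167, 'joint_positions': [-0.2179, 0.1905, 2.0362, -0.0011, 0.905, -1.8257], 'joint_velocities': [-0.0029, 0.07, 0.0742, -0.0011, -0.1312, 0.0009], 'joint_efforts': [-0.0406, -30.7422, -18.7446, -0.0565, 1.3716, 0.0028], 'eef_pos': [0.3794, -0.0061, 0.1049], 'tool_rot': [-0.0188, 0.9998, -0.0016, 0.0047], 'force': [2.1881, 0.5033, -0.8237], 'torque': [0.0337, 0.0121, 0.07], 'gripper_width': 0.026}
[ 0.3366976  -0.20943214  0.        ]
[0.0504, -0.2016, 0.0051] [-0.14, 0.55, 9.86]
-0.095 118 [[-0.0819, -0.0293, 0.1374], [-0.0635, -0.0086, 0.1568], [-0.0576, 0.019, 0.1614], [-0.0551, 0.0325, 0.1641]]
-0.05 229 [[-0.0495, -0.0306, 0.1403], [-0.0351, -0.0016, 0.1538], [-0.0228, 0.0267, 0.1569], [-0.0205, 0.0326, 0.161]]
-0.02 298 [[-0.0192, -0.0316, 0.1414], [0.0011, -0.0029, 0.1529], [0.0169, 0.0273, 0.1561], [0.0196, 0.0343, 0.1586]]
0.02 225 [[0.0205, -0.0313, 0.1416], [0.0345, -0.0041, 0.1539], [0.0473, 0.0274, 0.1564], [0.0498, 0.0345, 0.1576]]
```

Call:
drive_tool([
  [[0.012, -0.04, 0, 0, 0.5, 2, 1], [0.024, -0.08, 0, 0, 0.5, 4, 1], [0.036, -0.12, 0, 0, 0.5, 6, 1], [0.045, -0.16, 0, 0, 0.5, 8, 1], [0.05, -0.19, 0.002, 0, 0.5, 9.5, 1], [0.05, -0.202, 0.005, 0, 0.5, 9.9, 1], [0.05, -0.202, 0.02, 0, 0.5, 9.9, 1], [0.05, -0.202, 0.035, 0, 0.5, 9.9, 1], [0.05, -0.202, 0.045, 0, 0.5, 9.9, 1], [0.05, -0.202, 0.045, 0, 0.5, 9.9, 1], [0.05, -0.202, 0.045, 0, 0.5, 9.9, 1]],
])

```text
clock: 23.28
eef_pos: [0.3334, -0.2082, 0.0548]
tool_rot: [0.067, 0.998, 0.001, -0.005]
force: [0.3, -0.7, -1.0]
gripper_width: 0.0257
```

```bash
python3 - <<'E'
from h import *
s=st(); e=np.array(s["eef_pos"])
print('tcp rack',inv(RC,RY,e).round(4))
t=fr(RC,RY,[-.1405,0,0]); rel([t[0],t[1],.027],Rot(RY+90))
cc=fr(e,RY,[.0755,0,0])
for n in("scene","top"):
    c,Q,P,I=ins(n,.065,.13,cc,RY,(.12,.05)); 
    if n=="scene": cv2.imwrite("pics/s8.png",cv2.resize(c["image"][200:340,160:330],None,fx=4,fy=4,interpolation=cv2.INTER_CUBIC))
    # rack excluded: rack starts at cc +~.08
    Q=Q[Q[:,0]<.056]
    for a,b in((-.095,-.055),(-.05,-.02),(-.02,.02),(.02,.056)):
        q=Q[(Q[:,0]>a)&(Q[:,0]<b)]; print(n,a,len(q),np.round(np.percentile(q,[1,50,90,99],axis=0),4).tolist() if len(q) else '')
    f=Q[(Q[:,0]>-.045)]
    if len(f)>50:
        f=f[f[:,2]>np.median(f[:,2])-.006]; r=cv2.minAreaRect(f[:,:2].astype(np.float32)); print(np.round(r[0],4),np.round(r[1],4),r[2])
E
```

```text
{'clock': 23.2833, 'joint_positions': [-0.7487, 0.3127, 2.0512, -0.0079, 0.7863, -2.1789], 'joint_velocities': [0.0, -0.0253, -0.0245, -0.0005, 0.0095, -0.0018], 'joint_efforts': [-0.1373, -33.0941, -16.0689, -0.0496, -0.0455, 0.0049], 'eef_pos': [0.3334, -0.2082, 0.0548], 'tool_rot': [0.0674, 0.9977, 0.0005, -0.0051], 'force': [0.3243, -0.6746, -1.0357], 'torque': [0.0203, 0.1235, -0.0017], 'gripper_width': 0.0257}
tcp rack [-0.1584  0.0008  0.0548]
[-0.0182, -0.0008, 0.0276] [0.02, -0.59, -0.03]
scene -0.095 247 [[-0.083, -0.0317, 0.0894], [-0.0635, -0.0111, 0.1097], [-0.0602, 0.0227, 0.1238], [-0.0557, 0.0293, 0.1293]]
scene -0.05 303 [[-0.0493, -0.0326, 0.0891], [-0.036, -0.0012, 0.1029], [-0.0223, 0.0233, 0.1064], [-0.0209, 0.03, 0.1089]]
scene -0.02 380 [[-0.0192, -0.0325, 0.0893], [0.0027, -0.0007, 0.1011], [0.0173, 0.0245, 0.1049], [0.0197, 0.0322, 0.1067]]
scene 0.02 384 [[0.0211, -0.0325, 0.0878], [0.043, -0.0024, 0.1009], [0.0533, 0.0249, 0.1046], [0.0548, 0.0312, 0.1066]]
[0.0054 0.0001] [0.0669 0.1004] 89.78739929199219
top -0.095 0 
top -0.05 0 
top -0.02 46 [[-0.0164, 0.0183, 0.0904], [0.0102, 0.0288, 0.1033], [0.018, 0.0308, 0.1066], [0.0194, 0.0311, 0.1081]]
top 0.02 155 [[0.0203, -0.0113, 0.0897], [0.0429, 0.0193, 0.1043], [0.0508, 0.0303, 0.1068], [0.0526, 0.0313, 0.1088]]
[0.0304 0.0233] [0.0364 0.078 ] 55.061649322509766
```

```bash
python3 - <<'E'
from h import *
e=np.array(status.read_state()["eef_pos"])
for n,c in(("scene",dict(np.load("scene0.npz"))),("top",dict(np.load("top0.npz")))):
    P=cloud(c).reshape(-1,3); Q=inv(RC,RY,P)
    m=(Q[:,0]>-.03)&(Q[:,0]<.14)&(abs(Q[:,1])<.055)&(Q[:,2]>.08)&(Q[:,2]<.095); q=Q[m]
    r=cv2.minAreaRect(q[:,:2].astype(np.float32)); print(n,len(q),np.round(r[0],4),np.round(r[1],4),round(r[2],2),np.percentile(q[:,2],[10,50,90]).round(4), np.percentile(q[:,:2],[1,99],axis=0).round(4).tolist())
    for sg in(-1,1):
        w=q[(q[:,1]*sg>.015)]; w=w[(w[:,0]>.01)&(w[:,0]<.09)]; print(sg,np.percentile(w[:,1],[2,98]).round(4), np.polyfit(w[:,0],w[:,1],1).round(3))
E
```

```text
scene 785 [0.0565 0.0007] [0.1123 0.0809] 0.29 [0.0846 0.0873 0.089 ] [[0.002, -0.0389], [0.1114, 0.0396]]
-1 [-0.039  -0.0226] [ 0.002 -0.032]
1 [0.0243 0.04  ] [-0.003  0.032]
top 742 [ 0.0555 -0.0001] [0.1102 0.0788] 0.02 [0.0854 0.0879 0.0902] [[0.0013, -0.039], [0.11, 0.0389]]
-1 [-0.039  -0.0243] [-0.007 -0.031]
1 [0.0242 0.0389] [-0.005  0.032]
```

View pics/s8.png

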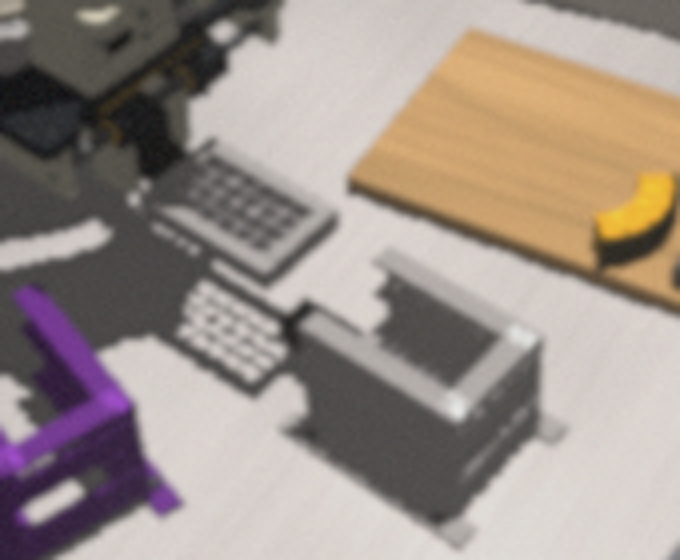

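Call:
drive_tool([
  [[0, -0.0008, 0.01, 0, -0.4, 0, 1], [-0.005, -0.0008, 0.02, 0, -0.4, 0, 1], [-0.01, -0.0008, 0.024, 0, -0.4, 0, 1], [-0.01, -0.0008, 0.024, 0, -0.4, 0, 1], [-0.018, -0.0008, 0.024, 0, -0.4, 0, 1], [-0.026, -0.0008, 0.024, 0, -0.4, 0, 1], [-0.034, -0.0008, 0.024, 0, -0.4, 0, 1], [-0.042, -0.0008, 0.024, 0, -0.4, 0, 1], [-0.05, -0.0008, 0.024, 0, -0.4, 0, 1], [-0.05, -0.0008, 0.024, 0, -0.4, 0, 1]],
])

```text
clock: 24.22
eef_pos: [0.3854, -0.2175, 0.0317]
tool_rot: [0.067, 0.998, -0.001, 0.001]
force: [0.6, -0.7, -2.3]
gripper_width: 0.0257
```

```bash
python3 - <<'E'
from h import *
s=st(); e=np.array(s["eef_pos"]); print('tcp rack',inv(RC,RY,e).round(4)); 
t=fr(RC,RY,[-.017,0,0]); rel([t[0],t[1],.031],Rot(RY+90))
cc=fr(e,RY,[.0755,0,0])
c,Q,P,I=ins("scene",.065,.1,cc,RY,(.05,.034))
for a,b in((-.05,-.02),(-.02,.02),(.02,.05)):
    q=Q[(Q[:,0]>a)&(Q[:,0]<b)]; print(a,len(q),np.round(np.percentile(q,[1,50,90,99],axis=0),4).tolist() if len(q) else '')
E
```

```text
{'clock': 24.2167, 'joint_positions': [-0.6861, 0.4203, 1.9589, -0.0023, 0.7598, -2.1205], 'joint_velocities': [-0.0127, -0.012, 0.0454, -0.006, -0.0028, -0.018], 'joint_efforts': [0.2977, -39.0138, -16.0369, -0.0024, 0.2042, 0.1393], 'eef_pos': [0.3854, -0.2175, 0.0317], 'tool_rot': [0.0673, 0.9977, -0.0014, 0.0006], 'force': [0.6319, -0.7354, -2.2581], 'torque': [0.005, 0.0969, 0.0093], 'gripper_width': 0.0257}
tcp rack [-0.1057 -0.0015  0.0317]
[-0.0887, 0.0015, 0.0008] [-0.15, 0.08, -0.02]
-0.05 310 [[-0.0481, -0.0328, 0.0674], [-0.0361, -0.0014, 0.0806], [-0.0229, 0.0236, 0.0836], [-0.0203, 0.0308, 0.0861]]
-0.02 400 [[-0.0192, -0.0325, 0.0679], [0.0025, -0.0008, 0.0786], [0.0167, 0.0248, 0.0824], [0.0197, 0.0319, 0.0838]]
0.02 250 [[0.0203, -0.0326, 0.0688], [0.0346, 0.0033, 0.0814], [0.0475, 0.0281, 0.0874], [0.0489, 0.0326, 0.0899]]
```

Call:
drive_tool([
  [[-0.008, 0.001, 0, 0, 0, 0, 1], [-0.016, 0.0015, 0, 0, 0, 0, 1], [-0.024, 0.0015, 0, 0, 0, 0, 1], [-0.032, 0.0015, 0, 0, 0, 0, 1], [-0.04, 0.0015, 0, 0, 0, 0, 1], [-0.048, 0.0015, 0, 0, 0, 0, 1], [-0.056, 0.0015, 0, 0, 0, 0, 1], [-0.064, 0.0015, 0.001, 0, 0, 0, 1], [-0.072, 0.0015, 0.001, 0, 0, 0, 1], [-0.077, 0.0015, 0.002, 0, 0, 0, 1], [-0.08, 0.0015, 0.002, 0, 0, 0, 1], [-0.08, 0.0015, 0.002, 0, 0, 0, 1]],
])

```text
clock: 25.27
eef_pos: [0.4633, -0.2261, 0.0292]
tool_rot: [0.067, 0.998, -0.001, -0.0]
force: [-0.8, 0.4, -0.6]
gripper_width: 0.0256
```

Call:
drive_tool([
  [[-0.002, 0, 0.001, 0, 0, 0, 1], [-0.004, 0, 0.002, 0, 0, 0, 1], [-0.006, 0, 0.002, 0, 0, 0, 1], [-0.008, 0, 0.002, 0, 0, 0, 1], [-0.008, 0, 0.002, 0, 0, 0, 1]],
])

```text
clock: 25.68
eef_pos: [0.4694, -0.2266, 0.027]
tool_rot: [0.068, 0.998, -0.0, -0.002]
force: [-5.0, 0.6, 0.2]
gripper_width: 0.0258
```

```bash
python3 - <<'E'
from h import *
s=st(); e=np.array(s["eef_pos"]); print('tcp rack',inv(RC,RY,e).round(4)); 
for n in("scene","top"):
    c,Q,P,I=ins(n,.06,.0835,RC,RY,(.13,.036))
    d=(I.max(1)<75)
    for a,b in((0,.02),(.02,.05),(.05,.08),(.08,.112)):
        q=Q[(Q[:,0]>a)&(Q[:,0]<b)]; print(n,a,len(q),np.round(np.percentile(q,[1,50,90,99],axis=0),4).tolist() if len(q) else '')
E
```

```text
{'clock': 25.6833, 'joint_positions': [-0.5953, 0.5398, 1.744, -0.0029, 0.8611, -2.0286], 'joint_velocities': [-0.0018, -0.004, 0.0031, -0.0007, -0.01, -0.0029], 'joint_efforts': [1.1659, -46.95, -20.45, 0.3773, -1.0774, -0.15], 'eef_pos': [0.4694, -0.2266, 0.027], 'tool_rot': [0.0677, 0.9977, -0.0001, -0.002], 'force': [-4.9884, 0.5988, 0.1983], 'torque': [0.0318, 0.7128, -0.1321], 'gripper_width': 0.0258}
tcp rack [-0.0212  0.0008  0.027 ]
scene 0 144 [[0.0008, -0.0145, 0.0637], [0.0127, 0.0042, 0.0769], [0.0177, 0.0241, 0.0808], [0.0196, 0.0298, 0.0824]]
scene 0.02 198 [[0.0203, -0.0116, 0.0639], [0.0348, 0.0114, 0.0738], [0.0466, 0.0258, 0.0772], [0.0496, 0.0301, 0.079]]
scene 0.05 208 [[0.0506, -0.0145, 0.0644], [0.0647, 0.0109, 0.0738], [0.0759, 0.0263, 0.0775], [0.0793, 0.0305, 0.0792]]
scene 0.08 189 [[0.0804, -0.0354, 0.0606], [0.1101, 0.0036, 0.0745], [0.1115, 0.0272, 0.0775], [0.112, 0.0341, 0.0803]]
top 0 0 
top 0.02 1 [[0.0463, 0.0114, 0.0772], [0.0463, 0.0114, 0.0772], [0.0463, 0.0114, 0.0772], [0.0463, 0.0114, 0.0772]]
top 0.05 0 
top 0.08 2 [[0.093, -0.0107, 0.0713], [0.0946, -0.0106, 0.0725], [0.0959, -0.0106, 0.0734], [0.0962, -0.0106, 0.0736]]
```

Call:
drive_tool([
  [[-0.001, 0, 0, 0, 0, 0, 1], [-0.002, 0, 0, 0, 0, 0, 1], [-0.003, 0, 0, 0, 0, 0, 1], [-0.003, 0, 0, 0, 0, 0, 1]],
])

```text
clock: 26.12
eef_pos: [0.4695, -0.2258, 0.0263]
tool_rot: [0.068, 0.998, 0.001, -0.005]
force: [-13.5, 3.2, 2.5]
gripper_width: 0.0258
```

Call:
drive_tool([
  [[-0.002, 0, 0, 0, 0, 0, 0.3], [-0.002, 0, 0, 0, 0, 0, 0.4], [-0.002, 0, 0, 0, 0, 0, 0.4], [-0.002, 0, 0, 0, 0, 0, 0.4], [-0.002, 0, 0, 0, 0, 0, 0.4], [0, 0, -0.03, 0, 0, 0, 0.4], [0.01, 0, -0.07, 0, 0, 0, 0.4], [0.03, 0, -0.1, 0, 0, 0, 0.4], [0.05, 0, -0.13, 0, 0, 0, 0.4], [0.08, 0, -0.15, 0, 0, 0, 0.4], [0.11, 0, -0.15, 0, 0, 0, 0.4], [0.12, 0, -0.15, 0, 0, 0, 0.4], [0.12, 0, -0.15, 0, 0, 0, 0.4]],
])

```text
clock: 27.2
eef_pos: [0.3534, -0.2107, 0.1779]
tool_rot: [0.068, 0.998, -0.001, -0.0]
force: [-0.0, 0.3, -0.2]
gripper_width: 0.0555
```

```bash
python3 - <<'E'
from h import *
s=st()
ims=[]
for n in("scene","top"):
    c,Q,P,I=ins(n,.057,.0835,RC,RY,(.13,.036)); np.savez(n+"9.npz",**c)
    t=Q[(Q[:,0]<-.003)]; print(n,'tail',len(t),np.round(np.percentile(t,[1,50,90,99],axis=0),4).tolist() if len(t) else '')
    for a,b in((0,.03),(.03,.08),(.08,.108)):
        q=Q[(Q[:,0]>a)&(Q[:,0]<b)]; print(n,a,len(q),np.round(np.percentile(q,[1,50,90,99],axis=0),4).tolist() if len(q) else '')
    q=c["image"][140:230,315:405] if n=="top" else c["image"][220:340,190:310]
    ims.append(cv2.resize(q,(400,400),interpolation=cv2.INTER_CUBIC))
    D=inv(DC,DY,cloud(c).reshape(-1,3)); m=(D[:,0]>.15)&(D[:,0]<.26)&(abs(D[:,1])<.05)&(D[:,2]>.15)&(D[:,2]<.32); d=D[m]
    if m.sum()>10: b=d[d[:,2]>np.percentile(d[:,2],80)].mean(0); print('lid theta ~',np.arctan2(b[2]-.085,.105-b[0])-.1147,b)
cv2.imwrite("pics/f9.png",np.hstack(ims))
E
```

```text
{'clock': 27.2, 'joint_positions': [-0.7229, 0.1533, 1.8416, -0.002, 1.1457, -2.1562], 'joint_velocities': [0.0239, 0.0589, -0.0645, 0.011, -0.0119, 0.0257], 'joint_efforts': [-0.5411, -32.9, -22.4345, -0.1883, 0.1011, -0.2491], 'eef_pos': [0.3534, -0.2107, 0.1779], 'tool_rot': [0.0683, 0.9977, -0.001, -0.0002], 'force': [-0.0392, 0.3425, -0.2075], 'torque': [0.0512, -0.052, -0.0352], 'gripper_width': 0.0555}
scene tail 159 [[-0.037, -0.0129, 0.0657], [-0.0209, -0.0049, 0.0797], [-0.007, 0.0096, 0.0817], [-0.0032, 0.013, 0.0825]]
scene 0 198 [[0.0005, -0.0135, 0.0617], [0.0158, 0.0066, 0.0759], [0.0243, 0.0249, 0.08], [0.0291, 0.0305, 0.0821]]
scene 0.03 362 [[0.0305, -0.013, 0.0605], [0.0564, 0.0115, 0.0731], [0.0749, 0.0264, 0.0767], [0.0793, 0.0302, 0.0787]]
scene 0.08 65 [[0.0804, -0.0214, 0.0672], [0.0851, 0.0125, 0.0752], [0.1075, 0.0272, 0.0771], [0.1078, 0.0322, 0.0834]]
lid theta ~ 1.9435897572454284 [ 0.20916556 -0.00640303  0.28147475]
top tail 99 [[-0.0394, -0.0055, 0.0654], [-0.0195, 0.0078, 0.0801], [-0.0062, 0.0129, 0.0823], [-0.0033, 0.0135, 0.0834]]
top 0 172 [[0.0006, -0.0241, 0.0589], [0.0129, 0.0016, 0.076], [0.0292, 0.0204, 0.0799], [0.0297, 0.0336, 0.0827]]
top 0.03 215 [[0.0304, -0.0255, 0.0621], [0.0559, -0.0044, 0.0739], [0.0708, 0.0147, 0.0779], [0.0792, 0.0221, 0.0827]]
top 0.08 106 [[0.0807, -0.0253, 0.0622], [0.0893, -0.0049, 0.0729], [0.0968, 0.015, 0.0778], [0.0977, 0.0211, 0.0799]]
lid theta ~ 1.9287888425497317 [ 2.06233211e-01 -5.33300579e-05  2.82969425e-01]
```

View pics/f9.png

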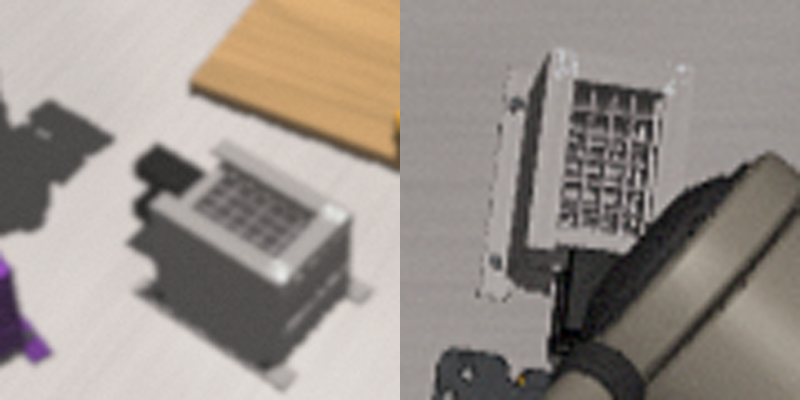

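The insert sits level on the upper runners. Its tail end is at rack x ≈ -39 mm against a nominal -40, and the lid is at about 1.94 rad. The arm is clear, so I'm handing in.

```bash
python3 -c "
from station import order
print(order.finish_job())"
```

```text
the job is handed in; nothing more can be done
None
```

The job is done and handed in at about 27 s. The lid is open, and the insert was laid flat on the board, let go, retaken by its tail and pushed home on the grey rack's upper runners.

**Problem on the way:** the first two tries at the lid bar closed on air. The depth images showed the fingertips ending about 29 mm short of the reported TCP, so I used that offset for every later grasp. I also regripped the insert 9 mm higher in the dicer, because the fingertips would otherwise have hit the board first.

**Last checks:**

| Check | Measured | Wanted |
|---|---|---|
| Lid angle | 1.93 to 1.94 rad (two cameras) | above 1.7 rad |
| Tail end in the rack frame | x -37 to -39 mm | -40 mm when home |
| Insert frame top | about 76 mm, level | 76 mm on the upper runners |
| Push on the back stop | 13.5 N, no further travel | contact |
| Gripper | open, clear of everything, force near 0 | touching nothing |

**Not confirmed:**
- The hand-in gives no verdict.
- I did not re-measure the stored insert or the loose objects. Nothing in the later pictures looked disturbed.
- The top camera's view of the tail was partly blocked by the arm in the last picture. Its depth points still agreed with the scene camera to about 2 mm.

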